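Tins back on the rack in a row

TASK

Put the two square tins that stand on the worktop back on the lower shelf of the rack, so that all three tins stand upright in one neat row along the middle of the dark strip, square to the shelf, with no gap between neighbours wide enough to take another tin. Leave the other kitchen things where they are.

Things in the scene. Friction and masses are not known exactly. Their poses are not given: they have to be found in the camera images.
- rack: two-tier rack, fixed, 460 mm wide (its y), open front and back; its front (-x) faces the robot. Lower shelf: wooden board 30 mm high, from x = -65 to +75 mm. At each end (y = -222 and +222 mm) 10 mm steel uprights at x = -12 and +66 mm; along the back (x = +66 mm) a 6 mm rail 60 mm above the worktop. Origin: on the worktop, under the middle of the dark strip.
- wire (a point): middle of the foremost wire of the rack's upper shelf: four 6 mm steel wires along the rack's y, at its x = -12 to +60 mm, undersides 210 mm above the worktop, so 180 mm above the board and right over the row. A gripper reaches the row only from the front, tilted about 40 degrees. Axes as the rack's.
- row (a point): middle of the dark strip (70 mm deep, 410 mm long) on top of the rack's lower shelf, 30 mm above the worktop; x to the rear of the rack, y along the strip, z up. The row is to stand along this y axis (x = 0).
- tin_blue: turquoise square storage tin, 50 x 50 mm and 105 mm tall, about 0.3 kg: painted body up to 88 mm, above it its fixed lid, 46 mm square; it stands on the worktop in front of the rack, on the left or the right. Origin: centre of its underside; z up; x and y square to its faces.
- tin_red: red square storage tin, 50 x 50 mm and 105 mm tall, about 0.3 kg: painted body up to 88 mm, above it its fixed lid, 46 mm square; it stands on the worktop in front of the rack, on the other side. Origin: centre of its underside; z up; x and y square to its faces.
- tin_yellow: yellow square storage tin, 50 x 50 mm and 105 mm tall, about 0.3 kg: painted body up to 88 mm, above it its fixed lid, 46 mm square; it already stands on the strip, up to 100 mm left or right of its middle. Origin: centre of its underside; z up; x and y square to its faces.
- mug: white mug with a handle at its +y, 80 mm wide, 90 mm tall, beyond the left end of the rack. Origin: centre of its underside. Bystander.
- jar: amber glass jar with black cap, 60 mm wide, 80 mm tall, beyond the right end of the rack. Origin: centre of its underside. Bystander.
- spice: small amber spice jar with red cap, 44 mm wide, 60 mm tall, on the wires of the upper shelf near one end. Origin: centre of its underside. Bystander.
- bottle: green bottle, 64 mm wide, 240 mm tall, beyond the right end of the rack. Origin: centre of its underside. Bystander.
- spoon: metal spoon with a wooden handle, 190 mm long, lying flat in front of the rack, along its own x. Bystander.
- apple: red apple, 74 mm wide, 68 mm tall, beyond the left end of the rack. Origin: centre of its underside. Bystander.
Mind the look-alikes: they are no part of the job. There is more than one size of the tin_yellow; the one meant has the size given above.

How it is judged:
By the outcome, as a careful person would: the job done as asked, in the order asked, and still so for the second after the job is handed in, with the robot touching nothing.
It also fails if it takes over 50 s, if anything falls off the work surface, if the arm or the gripper's body presses on something with over 40 N, if the wrist force passes 120 N, or if a joint passes its speed limit or range.

ROBOT

A 6-joint arm with a two-finger parallel gripper is mounted at the origin on the work surface. World frame = base frame: x ahead of the robot, y to its left, z up, the work surface at z = 0. Lengths are in m, angles in rad, forces in N, time in s.
With the tool pointing down it reaches from about 0.35 to 0.95 m from the base axis. Payload 17.4 kg.
Tool frame: the origin (TCP) lies on the centre line of the jaws, within the pads' length; the fingertips stand 8 mm ahead of it and the grasp point (between the pads) lies 11 mm behind it; z points along the fingers, y is the line along which they close (so a half turn about z gives the same grasp; the last joint's range is limited). The gripper opens to 93 mm and grips with 3 to 60 N. Pads are 15 mm wide; open, the fingers measure 128 mm over their backs; the gripper's body (75 mm by 188 mm) begins 65 mm behind the grasp point.
Start: joints at [-1.228, 0.116, 1.442, -0, 1.584, -0.038], TCP at [0.251, -0.627, 0.227] pointing down, gripper open.
Joint ranges: [-2.83, 2.83], [-0.83, 2.19], [0.07, 2.5], [-1.14, 4.28], [0.01, 3], [-2.97, 2.97]. Speed limits (rad/s): [1.89, 1.89, 2.22, 3.14, 3.14, 3.14].

INTERFACE

Orientations are given as a unit quaternion [x, y, z, w].
In Python, from bench import env, viewer, workorder gives the robot as it stands.
- The arm moves only by the tool send_rows, never from a script. Its argument "motion" is a list of rows, each an object of numbers: "x", "y", "z": the shift along the tool's x, y, z in cm; "wx", "wy", "wz": the turn, a rotation vector about the tool's x, y, z in rad; "jaw": the finger opening in cm, from 0 to 9.3. A call has 1 to 5 rows; each row shifts and turns the commanded pose from where the row before left it, along the tool's axes as they then stand; what a row does not reach is not made up. A row lasts 1/12 s, in which the tool goes at most 41.7 mm and 7.16 degrees, less where a joint would pass 70% of its speed; a pose out of reach is approached as far as the arm can. A call with a gripper value outside its range is refused whole. The fingers move at their own pace and stop on an object; "grip_force" is the grip in N (left out, the last holds). Time passes only in rows, so rows that do not move let the fingers close. It gives the time, the measured TCP pose, the force, the opening and the grip force at its end, in the units of the state.
- env.get_state(): the state, without advancing time (a new reading comes with each control period).
- viewer.capture(name): name is "side" or "top"; returns a dict with "color" (400x640x3 uint8, blue, green, red), "intrinsics" (3x3 intrinsics, pixels), "rvec" (rotation vector, rad) and "tvec" (3), from world to camera coordinates, as OpenCV has them. Camera axes: x right, y down, z forward; pixel columns grow to the right and rows downward; lengths in m; the calibration is good to about 2 mm. A picture is of the moment at which its call begins. There is no depth.
- workorder.job_done(): hands the job in; it is judged then, once.
The state is a dict: "clock": time; "qpos": joint angles; "joint_velocities": joint speeds; "joint_efforts": joint torques, N m; "position": TCP position; "tool_rot": TCP orientation; "force": force on the tool from outside, world axes, zero at the start; "wrist_torque": the same for the moment, N m; "gripper_width": finger opening in m; "gripper_force": force on a finger pad.
Only numpy, scipy, OpenCV 4.12 (cv2) and the standard library are available. Lean on these libraries where they do the work, as an engineer would, in place of code of your own. Each camera call takes 0.05 s, during which the arm holds its last target. There are 200 camera calls.

## Working session

There is one attempt and no reset: what is moved stays moved. The work goes in short steps, Python scripts to look and compute and a tool call to move; the robot and the scene stay as the last step left them, time stands still between calls to the robot, and variables do not carry over. Pictures are saved under pics/ and viewed, at most 10 in all, crops included, and the job is handed in when it is done.

Besides the shell and the picture viewer there is one more tool, called after "Emit:" by a JSON object that holds its "api" and its "payload". send_rows: Moves the arm, as the interface text tells. Its arguments: {"type":"object","properties":{"motion":{"type":"array","items":{"type":"object","properties":{"x":{"type":"number"},"y":{"type":"number"},"z":{"type":"number"},"wx":{"type":"number"},"wy":{"type":"number"},"wz":{"type":"number"},"jaw":{"type":"number"}}}},"grip_force":{"type":"number"}},"required":["motion"]}

```bash
ls; mkdir -p pics
python3 - <<'E'
from bench import env,viewer
import cv2
for n in("side","top"):
    c=viewer.capture(n); cv2.imwrite(f"pics/{n}0.png",c["color"]); print(c["intrinsics"],c["rvec"],c["tvec"])
s=env.get_state(); print(s["clock"],s["position"],s["tool_rot"],s["force"],s["gripper_width"])
E
```

```text
pics
[[436.8751125    0.         321.42740555]
 [  0.         436.8751125  197.09124019]
 [  0.           0.           1.        ]] [ 0.63784189 -2.45861531  1.41463528] [0.50656708 0.28789399 1.03378312]
[[369.89322811   0.         317.69723441]
 [  0.         369.89322811 198.10819849]
 [  0.           0.           1.        ]] [ 2.18449308 -2.14754783  0.07659936] [-0.00679332  0.58872205  1.19784741]
0.1 [ 0.25079651 -0.62649761  0.22598958] [ 9.81926527e-01  1.89261788e-01 -8.19246854e-05 -5.14816410e-04] [-0.49538068 -0.12840909 -0.2151277 ] 0.09306245285901861
```

View pics/side0.png

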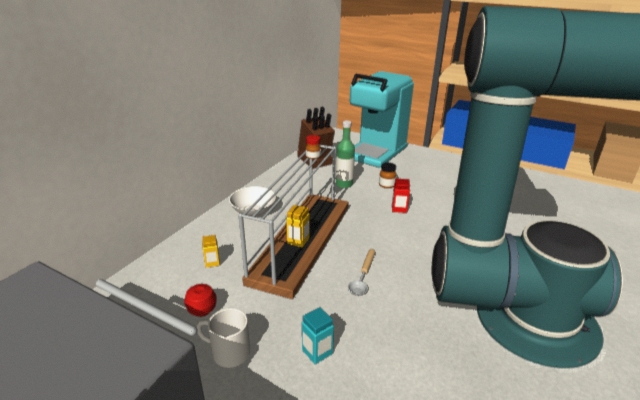

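View pics/top0.png

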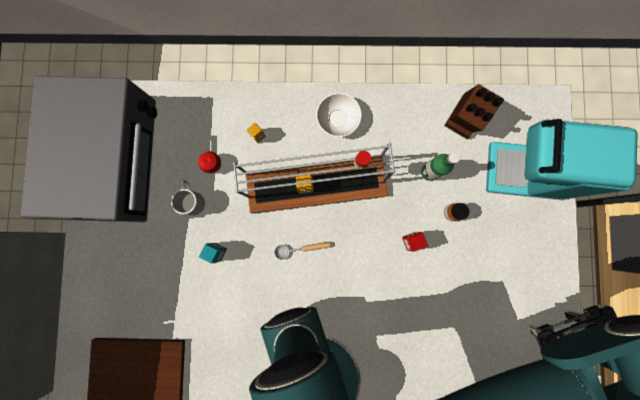

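The side view shows blue at (318,335), red at (401,196), the yellow tin on the strip at (298,226) and a second yellow tin at (210,250), behind the rack on the worktop. The yellow tin on the strip is the one meant. The top view has blue at (212,252), red at (415,241), yellow on the strip at (304,183) and the look-alike at (256,132). I'll enlarge both.

Run:
```python
import cv2,numpy as np
t=cv2.imread("pics/top0.png");s=cv2.imread("pics/side0.png")
R=lambda im,x,y,w,h,k:cv2.resize(im[y:y+h,x:x+w],None,fx=k,fy=k,interpolation=cv2.INTER_CUBIC)
a=np.vstack([R(t,230,140,200,75,4),np.hstack([R(t,190,230,50,40,8),R(t,395,222,50,40,8)])])
cv2.imwrite("pics/topc.png",a[:,:800])
b=np.hstack([R(s,235,180,120,120,4),np.vstack([R(s,295,300,45,64,5)[:320],R(s,380,170,45,56,5)[:280]])])if 0 else None
l=R(s,235,175,120,125,4.6)
r=np.vstack([R(s,295,305,48,58,5),R(s,380,172,48,57,5)])
b=np.zeros((600,800,3),np.uint8);b[:l.shape[0],:l.shape[1]]=l;b[:r.shape[0],555:555+r.shape[1]]=r[:600]
cv2.imwrite("pics/sidec.png",b)
```

```text
(no output)
```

View pics/topc.png

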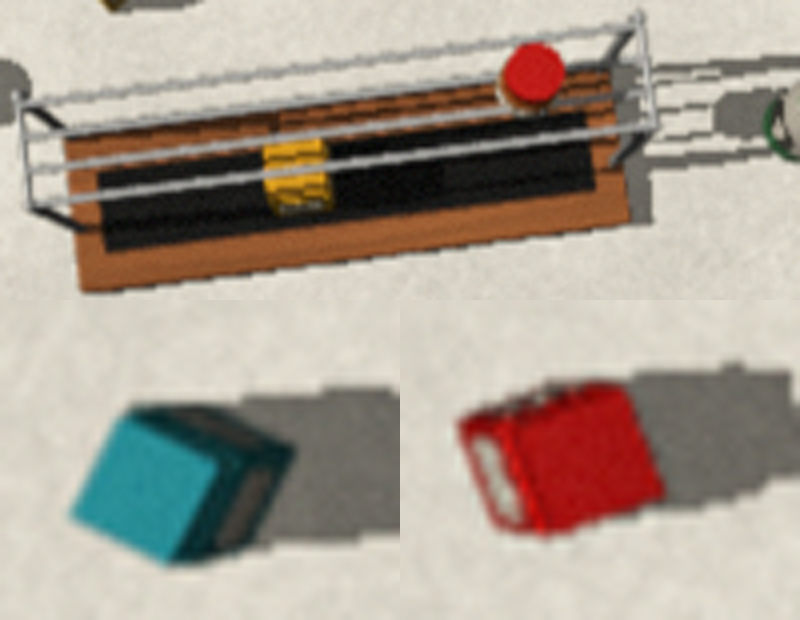

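View pics/sidec.png

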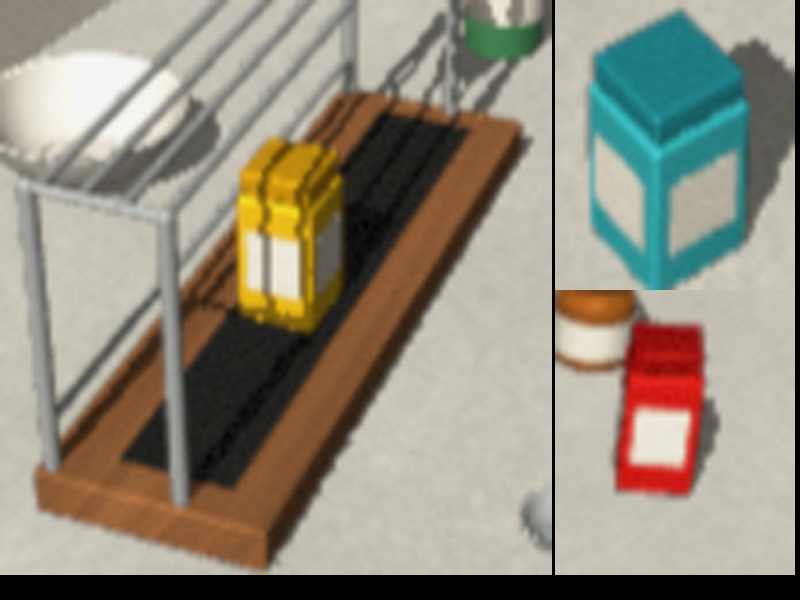

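```bash
cat > h.py <<'E'
import numpy as np,cv2
from scipy.optimize import least_squares
CAM={"side":([436.8751125,321.42740555,197.09124019],[0.63784189,-2.45861531,1.41463528],[0.50656708,0.28789399,1.03378312]),
"top":([369.89322811,317.69723441,198.10819849],[2.18449308,-2.14754783,0.07659936],[-0.00679332,0.58872205,1.19784741])}
def proj(n,P):
    (f,cx,cy),r,t=CAM[n]
    return cv2.projectPoints(np.float64(P).reshape(-1,3),np.float64(r),np.float64(t),np.array([[f,0,cx],[0,f,cy],[0,0,1.]]),None)[0][:,0]
def ray(n,p,z):
    (f,cx,cy),r,t=CAM[n];R=cv2.Rodrigues(np.float64(r))[0]
    o=-R.T@np.float64(t);d=R.T@np.array([(p[0]-cx)/f,(p[1]-cy)/f,1]);return o+d*(z-o[2])/d[2]
def unc(u,v,ox,oy,k): return ((u+.5)/k-.5+ox,(v+.5)/k-.5+oy)
def place(q,L):
    c,s=np.cos(q[2]),np.sin(q[2]);L=np.float64(L)
    return np.c_[q[0]+c*L[:,0]-s*L[:,1],q[1]+s*L[:,0]+c*L[:,1],L[:,2]]
def fit(obs,starts):
    # obs: (cam, pixel, list of candidate local points)
    def res(q): 
        o=[]
        for n,p,C in obs:
            d=proj(n,place(q,C))-p; o+=list(d[np.argmin((d**2).sum(1))])
        return np.array(o)
    b=min((least_squares(res,s,loss="soft_l1",x_scale=[.01,.01,.1]) for s in starts),key=lambda r:r.cost)
    return b.x,res(b.x).reshape(-1,2)
def sq(a,z): return [(i*a/2,j*a/2,z) for i in(1,-1) for j in(1,-1)]
def tin(obs,z0,yaw0=None):
    L={"l":sq(.046,z0+.105),"b":sq(.05,z0),"s":sq(.05,z0+.088)}
    g=ray(obs[0][0],np.mean([o[1] for o in obs if o[0]==obs[0][0] and o[2]=="l"],0),z0+.105)
    return fit([(n,p,L[k]) for n,p,k in obs],[(g[0],g[1],y) for y in np.arange(0,1.57,.26)])
E
python3 - <<'E'
from h import *
T=lambda u,v:("top",unc(u,v,230,140,4)); S=lambda u,v:("side",unc(u,v,235,175,4.6))
def ob(c,L): return (c[0],c[1],[L])
h=.035;w=.205
o=[ob(T(98,173),(h,w,.03)),ob(T(106,250),(-h,w,.03)),ob(T(585,113),(h,-w,.03)),ob(T(595,188),(-h,-w,.03)),ob(T(82,292),(-.065,.23,.03)),ob(T(628,222),(-.065,-.23,.03)),
ob(S(122,460),(h,w,.03)),ob(S(235,487),(-h,w,.03)),ob(S(380,115),(h,-w,.03)),ob(S(468,127),(-h,-w,.03)),ob(S(268,535),(-.065,.23,.03)),ob(S(520,122),(-.065,-.23,.03))]
g=(ray(o[0][0],o[0][1],.03)+ray(o[3][0],o[3][1],.03))/2
np.set_printoptions(precision=4,suppress=True)
q,r=fit(o,[(g[0],g[1],y) for y in(-.3,0,.3)]);print("rack",q,r.round(1).tolist());rk=q
t=lambda u,v:("top",unc(u,v-300,190,230,8));s=lambda u,v:("side",unc(u-555,v,295,305,5))
B=[t(130,408)+("l",),t(220,460)+("l",),t(168,565)+("l",),t(70,515)+("l",),s(683,12)+("l",),s(745,72)+("l",),s(660,130)+("l",),s(597,55)+("l",),s(592,235)+("b",),s(660,290)+("b",),s(745,240)+("b",)]
q,r=tin(B,0);print("blue",q,r.round(1).tolist())
t=lambda u,v:("top",unc(u-400,v-300,395,222,8));s=lambda u,v:("side",unc(u-555,v-290,380,172,5))
A=[t(527,395)+("l",),t(632,382)+("l",),t(663,497)+("l",),t(548,533)+("l",),s(637,328)+("l",),s(703,328)+("l",),s(617,490)+("b",),s(690,495)+("b",)]
q,r=tin(A,0);print("red",q,r.round(1).tolist())
Y=[T(265,143)+("l",),T(328,140)+("l",),T(330,205)+("l",),T(270,212)+("l",),S(270,142)+("l",),S(335,150)+("l",),S(318,180)+("l",),S(243,172)+("l",),S(240,320)+("b",),S(308,332)+("b",),S(343,300)+("b",)]
q,r=tin(Y,.03);print("yellow",q,r.round(1).tolist())
d=q[:2]-rk[:2];c,k=np.cos(rk[2]),np.sin(rk[2]);print("yellow in rack",c*d[0]+k*d[1],-k*d[0]+c*d[1],q[2]-rk[2])
E
```

```text
rack [0.6319 0.01   0.1497] [[-0.8, -0.0], [-0.3, 1.5], [-0.1, -1.5], [0.5, 0.6], [-0.8, 1.0], [1.1, 0.0], [-0.8, -0.3], [-0.2, 0.5], [-0.3, -1.5], [0.6, -0.1], [-0.3, -0.6], [0.4, -0.9]]
blue [0.4038 0.3373 1.1695] [[-1.9, 1.0], [0.3, 0.6], [0.4, 1.3], [-0.8, 1.4], [-0.7, -1.9], [0.9, -0.9], [-0.1, -1.9], [-1.3, -0.6], [-1.2, -1.4], [-0.6, 2.9], [0.8, 0.9]]
red [ 0.4538 -0.3084  0.2786] [[-1.2, 2.7], [0.2, 0.4], [0.6, 0.7], [0.4, 0.1], [-0.9, -2.6], [0.2, -1.0], [-1.8, -0.2], [-1.1, 0.8]]
yellow [0.626  0.0452 0.1346] [[-0.8, 0.5], [-1.5, -0.6], [-0.3, -1.9], [-0.4, -1.8], [0.8, -2.0], [2.0, -0.5], [-0.9, 1.4], [-0.3, -0.3], [0.3, -0.7], [1.9, 0.8], [1.1, -2.1]]
yellow in rack -0.0005708416013244103 0.035689251808873196 -0.015081322315421614
```

```bash
cat >> h.py <<'E'
from scipy.optimize import minimize
from scipy.spatial.transform import Rotation as Rn
HUE={"red":[(0,7),(173,180)],"blue":[(82,98)],"yellow":[(18,32)]}
def sil(img,col,n,q,z0,win=16,K=4):
    P=proj(n,np.vstack([place(q,sq(.05,z0)),place(q,sq(.05,z0+.088)),place(q,sq(.046,z0+.105))]))
    lo=np.floor(P.min(0)-win/2).astype(int);hi=np.ceil(P.max(0)+win/2).astype(int)
    c=cv2.resize(img[lo[1]:hi[1],lo[0]:hi[0]],None,fx=K,fy=K,interpolation=cv2.INTER_CUBIC)
    H=cv2.cvtColor(c,cv2.COLOR_BGR2HSV);m=np.zeros(c.shape[:2],bool)
    for a,b in HUE[col]: m|=(H[...,0]>=a)&(H[...,0]<=b)&(H[...,1]>110)&(H[...,2]>35)
    k,lab,st,_=cv2.connectedComponentsWithStats(cv2.morphologyEx(m.astype(np.uint8),cv2.MORPH_CLOSE,np.ones((9,9))))
    m=(lab==1+np.argmax(st[1:,4])).astype(np.uint8)
    hull=cv2.convexHull(np.argwhere(m)[:,::-1].astype(np.int32))
    return lo,cv2.fillConvexPoly(np.zeros(m.shape,np.uint8),hull,1)
def refine(imgs,col,q0,z0,K=4):
    M={n:sil(im,col,n,q0,z0) for n,im in imgs.items()}
    def cost(q):
        e=0
        for n,(lo,m) in M.items():
            P=proj(n,np.vstack([place(q,sq(.05,z0)),place(q,sq(.05,z0+.088)),place(q,sq(.046,z0+.105))]))
            P=(P-lo+.5)*K-.5
            r=cv2.fillConvexPoly(np.zeros(m.shape,np.uint8),cv2.convexHull(np.round(P*16).astype(np.int32)),1,shift=4)
            e+=(r!=m).sum()/m.sum()
        return e
    best=None
    for d in(-.1,0,.1):
        s=np.array([[0,0,d],[.006,0,d],[0,.006,d],[0,0,d+.12]])+q0
        b=minimize(cost,s[0],method="Nelder-Mead",options=dict(initial_simplex=s,xatol=1e-4,fatol=1e-4))
        if best is None or b.fun<best.fun:best=b
    return best.x,best.fun
E
python3 - <<'E'
from h import *
np.set_printoptions(precision=4,suppress=True)
I={n:cv2.imread(f"pics/{n}0.png") for n in("side","top")}
for c,q,z in(("blue",(.4038,.3373,1.1695),0),("red",(.4538,-.3084,.2786),0),("yellow",(.626,.0452,.1346),.03)):
    print(c,*refine(I,c,np.array(q),z),[refine({n:I[n]},c,np.array(q),z) for n in I])
E
```

```text
blue [0.405  0.3374 1.4733] 0.4616336411739841 [(array([0.4044, 0.3369, 0.8835]), np.float64(0.09495615011352002)), (array([0.4049, 0.3375, 1.4773]), np.float64(0.3150245375613439))]
red [ 0.4519 -0.3091  0.3311] 0.18078343544368292 [(array([ 0.4519, -0.3104,  0.3503]), np.float64(0.06757671480144405)), (array([ 0.4531, -0.3091,  0.2597]), np.float64(0.10361445783132531))]
yellow [0.6281 0.0469 0.1224] 0.13974769938085868 [(array([0.6275, 0.0482, 0.1349]), np.float64(0.025614893327897813)), (array([0.6289, 0.0454, 0.0876]), np.float64(0.09609784507862551))]
```

```bash
sed -i 's/"blue":\[(82,98)\]/"blue":[(80,105)]/; s/(H\[...,2\]>35)/(H[...,2]>20)/' h.py
python3 - <<'E'
from h import *
np.set_printoptions(precision=4,suppress=True)
I={n:cv2.imread(f"pics/{n}0.png") for n in("side","top")}
for c,q,z in(("blue",(.4038,.3373,1.11),0),("red",(.4538,-.3084,.2786),0)):
    print(c,*refine(I,c,np.array(q),z),[refine({n:I[n]},c,np.array(q),z) for n in I])
t=I["top"];H=cv2.cvtColor(t,cv2.COLOR_BGR2HSV);print(H[243:262:3,200:230:3].tolist())
t=lambda u,v:ray("top",unc(u,v-300,190,230,8),.105)
P=[t(*p) for p in((130,408),(220,460),(168,565),(70,515))];print(np.array(P),[np.linalg.norm(P[i]-P[i-1]) for i in range(4)],np.mean(P,0))
E
```

```text
blue [0.4048 0.3381 1.4705] 0.4631561229995983 [(array([0.4041, 0.3375, 0.8743]), np.float64(0.09411031473979432)), (array([0.4048, 0.338 , 1.4647]), np.float64(0.3142695356738392))]
red [ 0.4519 -0.3091  0.3311] 0.18078343544368292 [(array([ 0.4519, -0.3104,  0.3503]), np.float64(0.06757671480144405)), (array([ 0.4531, -0.3091,  0.2597]), np.float64(0.10361445783132531))]
[[[23, 20, 213], [21, 24, 217], [63, 19, 134], [80, 37, 82], [66, 18, 72], [65, 23, 67], [19, 19, 107], [22, 25, 113], [27, 24, 107], [16, 26, 108]], [[19, 20, 216], [79, 28, 192], [93, 190, 152], [93, 195, 97], [91, 198, 54], [88, 80, 51], [30, 26, 49], [81, 34, 53], [34, 19, 93], [23, 28, 111]], [[21, 23, 215], [92, 166, 157], [92, 190, 149], [93, 187, 153], [92, 185, 152], [93, 192, 101], [91, 182, 59], [89, 219, 35], [93, 170, 42], [34, 20, 100]], [[79, 28, 192], [93, 190, 153], [92, 183, 153], [92, 187, 147], [92, 185, 150], [92, 188, 149], [91, 195, 51], [30, 25, 62], [88, 85, 45], [21, 22, 114]], [[92, 169, 154], [92, 186, 152], [93, 184, 151], [92, 185, 153], [92, 187, 151], [93, 213, 67], [90, 161, 46], [27, 37, 62], [33, 23, 100], [30, 27, 114]], [[78, 28, 185], [92, 175, 147], [92, 192, 150], [93, 190, 149], [93, 184, 150], [93, 199, 55], [35, 25, 62], [85, 69, 48], [18, 27, 112], [25, 25, 112]], [[22, 22, 217], [21, 20, 216], [76, 25, 190], [93, 166, 152], [93, 223, 64], [91, 162, 41], [81, 31, 82], [21, 25, 165], [21, 24, 212], [23, 19, 224]]]
[[0.4371 0.3438 0.105 ]
 [0.4179 0.3082 0.105 ]
 [0.3776 0.3265 0.105 ]
 [0.3959 0.3652 0.105 ]] [np.float64(0.04638976580490585), np.float64(0.04050526867775901), np.float64(0.044218466391485044), np.float64(0.04274492561879354)] [0.4071 0.3359 0.105 ]
```

```bash
cat >> h.py <<'E'
RACK=(.6319,.0100,.1497)
def rk(x,y,z): return place(RACK,[(x,y,z)])[0]
def goal(g,head,tilt=np.pi/4):
    h=np.array([np.cos(head),np.sin(head),0]);Z=np.array([0,0,1.])
    z=np.sin(tilt)*h-np.cos(tilt)*Z;x=np.cos(tilt)*h+np.sin(tilt)*Z
    R=np.c_[x,np.cross(z,x),z];return np.asarray(g)+.011*z,R
def rows(p0,R0,p1,R1,step=.03,rot=.1):
    w=Rn.from_matrix(R0.T@R1).as_rotvec();n=max(1,int(np.ceil(max(np.linalg.norm(p1-p0)/step,np.linalg.norm(w)/rot))))
    print(n,"rows, w/row",(w/n).round(4))
    for i in range(n):
        Ri=R0@Rn.from_rotvec(w*i/n).as_matrix();d=Ri.T@(p1-p0)/n*100
        print("  ",d.round(2).tolist())
def now():
    from bench import env
    s=env.get_state();return s["position"],Rn.from_quat(s["tool_rot"]).as_matrix(),s
def plan(*goals,**k):
    p,R,s=now();print("clock",s["clock"],"q",np.round(s["qpos"],2),"F",np.round(s["force"],1),"w",s["gripper_width"])
    for P,Q in goals: rows(p,R,P,Q,**k);p,R=P,Q
E
python3 - <<'E'
from h import *
G=np.array([.453,-.3092,.065]);hd=.29
a=goal(G,hd);pre=(a[0]-.10*a[1][:,2],a[1])
plan(pre,a)
E
```

```text
clock 0.1 q [-1.23  0.12  1.44 -0.    1.58 -0.04] F [-0.5 -0.1 -0.2] w 0.09306245285901861
12 rows, w/row [-0.0031  0.0654  0.0071]
   [2.02, -1.88, 0.82]
   [1.95, -1.89, 0.94]
   [1.87, -1.91, 1.06]
   [1.79, -1.93, 1.18]
   [1.69, -1.94, 1.28]
   [1.59, -1.96, 1.39]
   [1.48, -1.97, 1.48]
   [1.37, -1.99, 1.57]
   [1.25, -2.0, 1.65]
   [1.13, -2.02, 1.72]
   [1.0, -2.03, 1.78]
   [0.86, -2.04, 1.84]
4 rows, w/row [0. 0. 0.]
   [0.0, -0.0, 2.5]
   [0.0, -0.0, 2.5]
   [0.0, -0.0, 2.5]
   [0.0, -0.0, 2.5]
```

Emit:
{"api": "send_rows", "payload": {"motion": [{"x": 2.02, "y": -1.88, "z": 0.82, "wx": -0.003, "wy": 0.065, "wz": 0.007, "jaw": 9.3}, {"x": 1.95, "y": -1.89, "z": 0.94, "wx": -0.003, "wy": 0.065, "wz": 0.007, "jaw": 9.3}, {"x": 1.87, "y": -1.91, "z": 1.06, "wx": -0.003, "wy": 0.065, "wz": 0.007, "jaw": 9.3}, {"x": 1.79, "y": -1.93, "z": 1.18, "wx": -0.003, "wy": 0.065, "wz": 0.007, "jaw": 9.3}, {"x": 1.69, "y": -1.94, "z": 1.28, "wx": -0.003, "wy": 0.065, "wz": 0.007, "jaw": 9.3}]}}

```text
clock: 0.52
position: [0.3103, -0.5008, 0.1852]
tool_rot: [0.972, 0.169, 0.162, -0.024]
force: [0.5, 0.3, 0.1]
gripper_width: 0.0931
gripper_force: 0.0
```

Emit:
{"api": "send_rows", "payload": {"motion": [{"x": 1.59, "y": -1.96, "z": 1.39, "wx": -0.003, "wy": 0.065, "wz": 0.007, "jaw": 9.3}, {"x": 1.48, "y": -1.97, "z": 1.48, "wx": -0.003, "wy": 0.065, "wz": 0.007, "jaw": 9.3}, {"x": 1.37, "y": -1.99, "z": 1.57, "wx": -0.003, "wy": 0.065, "wz": 0.007, "jaw": 9.3}, {"x": 1.25, "y": -2.0, "z": 1.65, "wx": -0.003, "wy": 0.065, "wz": 0.007, "jaw": 9.3}, {"x": 1.13, "y": -2.02, "z": 1.72, "wx": -0.003, "wy": 0.065, "wz": 0.007, "jaw": 9.3}]}}

```text
clock: 0.93
position: [0.369, -0.376, 0.1439]
tool_rot: [0.936, 0.145, 0.318, -0.046]
force: [0.9, -0.2, -0.4]
gripper_width: 0.0928
gripper_force: 0.0
```

Emit:
{"api": "send_rows", "payload": {"motion": [{"x": 1.0, "y": -2.03, "z": 1.78, "wx": -0.003, "wy": 0.065, "wz": 0.007, "jaw": 9.3}, {"x": 0.86, "y": -2.04, "z": 1.84, "wx": -0.003, "wy": 0.065, "wz": 0.007, "jaw": 9.3}, {"x": 0, "jaw": 9.3}, {"x": 0, "jaw": 9.3}]}}

```text
validation failed for argument at $.mo...
```

Run:
```python
from h import *
a=goal([.453,-.3092,.065],.29);pre=(a[0]-.10*a[1][:,2],a[1]);print(pre[0])
plan(pre,a);print(now()[0])
from bench import viewer
c=viewer.capture("top")["color"];d=viewer.capture("side")["color"]
cv2.imwrite("pics/c2.png",np.hstack([cv2.resize(c[170:330,320:500],None,fx=2.2,fy=2.2),cv2.resize(d[100:260,340:500],None,fx=2.2,fy=2.2)]))
```

```text
[ 0.39269531 -0.32719569  0.1279325 ]
clock 0.9333 q [-1.19 -0.26  2.04  0.67  1.36 -0.07] F [ 0.9 -0.2 -0.4] w 0.09282594414139474
2 rows, w/row [-0.0029  0.0659  0.0077]
   [1.0, -1.98, 1.76]
   [0.87, -1.99, 1.82]
4 rows, w/row [0. 0. 0.]
   [0.0, -0.0, 2.5]
   [0.0, -0.0, 2.5]
   [0.0, -0.0, 2.5]
   [0.0, -0.0, 2.5]
[ 0.36902136 -0.37604152  0.14394088]
```

View pics/c2.png

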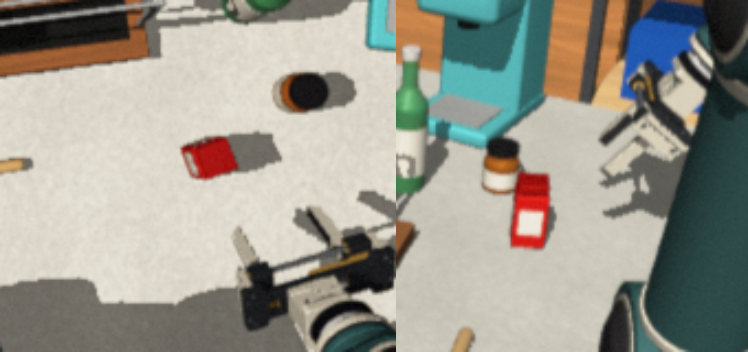

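The crop shows the red tin at (210,158) in the top half and (530,210) in the side half. The open gripper is behind it and clear of the jar. The third call was refused, so I'll resend it with every key filled in.

Emit:
{"api": "send_rows", "payload": {"motion": [{"x": 1.0, "y": -1.98, "z": 1.76, "wx": -0.003, "wy": 0.066, "wz": 0.008, "jaw": 9.3}, {"x": 0.87, "y": -1.99, "z": 1.82, "wx": -0.003, "wy": 0.066, "wz": 0.008, "jaw": 9.3}, {"x": 0, "y": 0, "z": 2.5, "wx": 0, "wy": 0, "wz": 0, "jaw": 9.3}, {"x": 0, "y": 0, "z": 2.5, "wx": 0, "wy": 0, "wz": 0, "jaw": 9.3}, {"x": 0, "y": 0, "z": 1.5, "wx": 0, "wy": 0, "wz": 0, "jaw": 9.3}]}}

```text
clock: 1.45
position: [0.4369, -0.3148, 0.0808]
tool_rot: [0.915, 0.134, 0.377, -0.055]
force: [-0.9, -0.2, 0.6]
gripper_width: 0.0929
gripper_force: 0.0
```

Run:
```python
from h import *
a=goal([.453,-.3092,.065],.29)
plan(a)
from bench import viewer
c=viewer.capture("top")["color"];d=viewer.capture("side")["color"]
cv2.imwrite("pics/c3.png",np.hstack([cv2.resize(c[200:280,370:460],None,fx=4.4,fy=4.4),cv2.resize(d[150:230,360:450],None,fx=4.4,fy=4.4)]))
```

```text
clock 1.45 q [-1.06 -0.24  2.17  0.84  1.17 -0.11] F [-0.9 -0.2  0.6] w 0.09293884111542484
2 rows, w/row [-0.0002  0.002   0.0001]
   [0.05, -0.04, 1.71]
   [0.05, -0.04, 1.71]
```

View pics/c3.png

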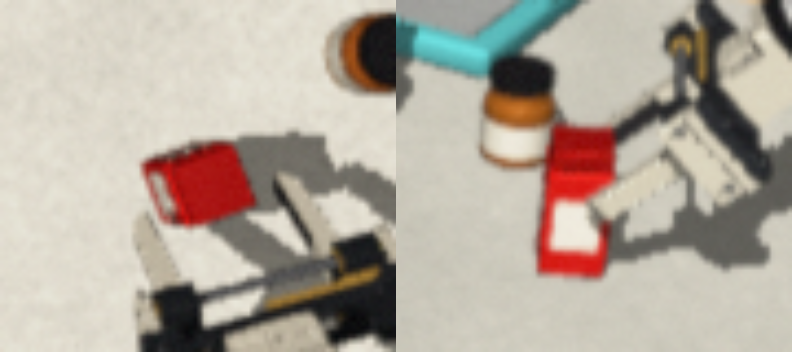

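Red sits between the fingertips, which are at (145,230) and (290,180) in the crop. I'll advance and close.

Emit:
{"api": "send_rows", "payload": {"motion": [{"x": 0.05, "y": -0.04, "z": 1.1, "wx": 0, "wy": 0, "wz": 0, "jaw": 9.3}, {"x": 0.05, "y": -0.04, "z": 1.1, "wx": 0, "wy": 0, "wz": 0, "jaw": 9.3}, {"x": 0, "y": 0, "z": 0.2, "wx": 0, "wy": 0, "wz": 0, "jaw": 9.3}, {"x": 0, "y": 0, "z": 0, "wx": 0, "wy": 0, "wz": 0, "jaw": 9.3}]}}

```text
clock: 1.88
position: [0.4531, -0.3092, 0.0655]
tool_rot: [0.915, 0.134, 0.377, -0.055]
force: [-0.7, -0.9, -0.3]
gripper_width: 0.0929
gripper_force: 0.0
```

Run:
```python
from h import *
plan(goal([.453,-.3092,.065],.29))
```

```text
clock 1.8833 q [-1.02 -0.21  2.17  0.86  1.12 -0.12] F [-0.7 -0.9 -0.3] w 0.09292829144750249
1 rows, w/row [-0.0009  0.0031  0.0001]
   [-0.03, -0.0, 1.13]
```

Emit:
{"api": "send_rows", "payload": {"motion": [{"x": 0, "y": 0, "z": 0.6, "wx": 0, "wy": 0, "wz": 0, "jaw": 9.3}, {"x": 0, "y": 0, "z": 0.5, "wx": 0, "wy": 0, "wz": 0, "jaw": 9.3}, {"x": 0, "y": 0, "z": 0, "wx": 0, "wy": 0, "wz": 0, "jaw": 6.5}, {"x": 0, "y": 0, "z": 0, "wx": 0, "wy": 0, "wz": 0, "jaw": 6.0}, {"x": 0, "y": 0, "z": 0, "wx": 0, "wy": 0, "wz": 0, "jaw": 5.5}], "grip_force": 20}}

```text
clock: 2.3
position: [0.4603, -0.3073, 0.0581]
tool_rot: [0.915, 0.134, 0.377, -0.055]
force: [0.6, 0.4, 0.0]
gripper_width: 0.0772
gripper_force: 0.0
```

Emit:
{"api": "send_rows", "payload": {"motion": [{"x": 0, "y": 0, "z": 0, "wx": 0, "wy": 0, "wz": 0, "jaw": 5.0}, {"x": 0, "y": 0, "z": 0, "wx": 0, "wy": 0, "wz": 0, "jaw": 4.5}, {"x": 0, "y": 0, "z": 0, "wx": 0, "wy": 0, "wz": 0, "jaw": 4.0}, {"x": 0, "y": 0, "z": 0, "wx": 0, "wy": 0, "wz": 0, "jaw": 4.0}, {"x": 0, "y": 0, "z": 0, "wx": 0, "wy": 0, "wz": 0, "jaw": 4.0}]}}

```text
clock: 2.72
position: [0.4604, -0.3072, 0.0582]
tool_rot: [0.915, 0.134, 0.377, -0.055]
force: [0.2, -0.2, 0.7]
gripper_width: 0.0524
gripper_force: 19.4
```

Run:
```python
from h import *
p,R,s=now();g=p-.011*R[:,2];hd=np.arctan2(R[1,2],R[0,2]);print(g,hd)
up=(p+[0,0,.06],R)
# via in front of the rack, above board, then in, then down
v=rk(-.15,-.045,.03+g[2]+.02); i=rk(0,-.045,.03+g[2]+.008)
plan(up,goal(v,.1497),goal(i,.1497))
```

```text
[ 0.45294066 -0.30946342  0.0660333 ] 0.2900172986015721
clock 2.7167 q [-1.01 -0.19  2.17  0.87  1.1  -0.12] F [ 0.2 -0.2  0.7] w 0.052405605125383746
2 rows, w/row [0. 0. 0.]
   [2.12, 0.0, -2.13]
   [2.12, 0.0, -2.13]
9 rows, w/row [-0.011   0.0003  0.0111]
   [0.77, -2.56, 0.92]
   [0.74, -2.58, 0.9]
   [0.72, -2.59, 0.87]
   [0.69, -2.61, 0.84]
   [0.66, -2.63, 0.81]
   [0.63, -2.64, 0.78]
   [0.6, -2.66, 0.75]
   [0.57, -2.67, 0.72]
   [0.54, -2.69, 0.69]
6 rows, w/row [0. 0. 0.]
   [1.63, 0.0, 1.91]
   [1.63, 0.0, 1.91]
   [1.63, 0.0, 1.91]
   [1.63, 0.0, 1.91]
   [1.63, 0.0, 1.91]
   [1.63, 0.0, 1.91]
```

Emit:
{"api": "send_rows", "payload": {"motion": [{"x": 0, "y": 0, "z": 0, "wx": 0, "wy": 0, "wz": 0, "jaw": 4.0}, {"x": 0.7, "y": 0, "z": -0.7, "wx": 0, "wy": 0, "wz": 0, "jaw": 4.0}, {"x": 1.8, "y": 0, "z": -1.8, "wx": 0, "wy": 0, "wz": 0, "jaw": 4.0}, {"x": 1.8, "y": 0, "z": -1.8, "wx": 0, "wy": 0, "wz": 0, "jaw": 4.0}, {"x": 0, "y": 0, "z": 0, "wx": 0, "wy": 0, "wz": 0, "jaw": 4.0}], "grip_force": 30}}

```text
clock: 3.13
position: [0.4614, -0.3084, 0.1243]
tool_rot: [0.914, 0.135, 0.379, -0.053]
force: [-0.3, -0.8, -0.1]
gripper_width: 0.0509
gripper_force: 29.5
```

Run:
```python
from h import *
np.set_printoptions(precision=4,suppress=True)
p,R,s=now();g=p-.011*R[:,2];print(g,s["gripper_width"],s["force"])
from bench import viewer
c=viewer.capture("top")["color"];d=viewer.capture("side")["color"]
h=np.array([.453,-.309,.29])
I={"top":c,"side":d}
for z in(g[2]-.07,g[2]-.066,g[2]-.062): print(z,refine(I,"red",np.array([g[0],g[1],.29]),z),refine({"side":d},"red",np.array([g[0],g[1],.29]),z))
cv2.imwrite("pics/c4.png",np.hstack([cv2.resize(c[210:270,385:455],None,fx=5.7,fy=5.7,interpolation=2),cv2.resize(d[155:215,360:430],None,fx=5.7,fy=5.7,interpolation=2)]))
```

```text
[ 0.4539 -0.3106  0.1321] 0.0509314206522187 [-0.3181 -0.8033 -0.1095]
0.06212085755313923 (array([ 0.4541, -0.3104,  0.3349]), np.float64(0.30051681281496345)) (array([ 0.4545, -0.3104,  0.3571]), np.float64(0.06116852984602405))
0.06612085755313923 (array([ 0.4541, -0.3089,  0.3328]), np.float64(0.34086528796875115)) (array([ 0.4526, -0.3035,  0.3601]), np.float64(0.06665260493566758))
0.07012085755313924 (array([ 0.4538, -0.308 ,  0.3294]), np.float64(0.4032903036113955)) (array([ 0.4504, -0.2969,  0.3528]), np.float64(0.07287492090276312))
```

View pics/c4.png

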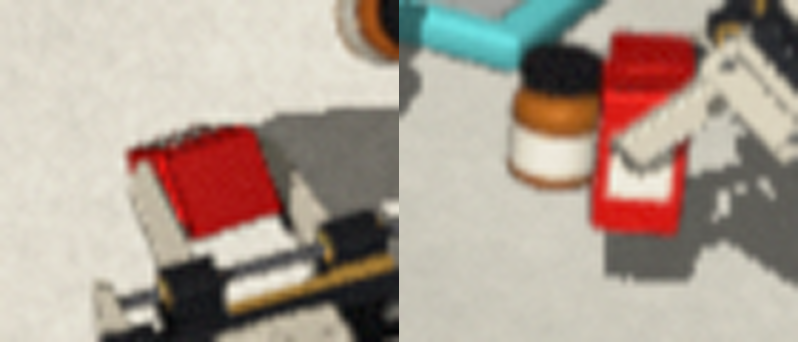

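Red is lifted and square in the fingers, with a gripper width of 50.9 mm and its shadow clear below it. Next it goes to the rack.

Run:
```python
from h import *
v=rk(-.15,-.045,.126); i=rk(0,-.045,.108);f=rk(0,-.045,.0965)
plan(goal(v,.1497),goal(i,.1497),goal(f,.1497))
```

```text
clock 3.2333 q [-1.01 -0.27  2.13  0.82  1.18 -0.02] F [-0.5 -0.2 -2.2] w 0.050935158445809814
9 rows, w/row [-0.0109  0.0003  0.0112]
   [0.84, -2.56, 0.86]
   [0.81, -2.58, 0.83]
   [0.78, -2.6, 0.8]
   [0.75, -2.61, 0.77]
   [0.72, -2.63, 0.74]
   [0.69, -2.65, 0.71]
   [0.66, -2.66, 0.69]
   [0.63, -2.68, 0.66]
   [0.6, -2.69, 0.63]
6 rows, w/row [0. 0. 0.]
   [1.56, 0.0, 1.98]
   [1.56, 0.0, 1.98]
   [1.56, 0.0, 1.98]
   [1.56, 0.0, 1.98]
   [1.56, 0.0, 1.98]
   [1.56, 0.0, 1.98]
1 rows, w/row [0. 0. 0.]
   [-0.81, 0.0, 0.81]
```

Emit:
{"api": "send_rows", "payload": {"motion": [{"x": 0.84, "y": -2.56, "z": 0.86, "wx": -0.011, "wy": 0, "wz": 0.011, "jaw": 4.0}, {"x": 0.81, "y": -2.58, "z": 0.83, "wx": -0.011, "wy": 0, "wz": 0.011, "jaw": 4.0}, {"x": 0.78, "y": -2.6, "z": 0.8, "wx": -0.011, "wy": 0, "wz": 0.011, "jaw": 4.0}, {"x": 0.75, "y": -2.61, "z": 0.77, "wx": -0.011, "wy": 0, "wz": 0.011, "jaw": 4.0}, {"x": 0.72, "y": -2.63, "z": 0.74, "wx": -0.011, "wy": 0, "wz": 0.011, "jaw": 4.0}]}}

```text
clock: 3.65
position: [0.4807, -0.166, 0.1165]
tool_rot: [0.919, 0.097, 0.379, -0.041]
force: [0.6, -1.0, -2.1]
gripper_width: 0.0504
gripper_force: 29.7
```

Emit:
{"api": "send_rows", "payload": {"motion": [{"x": 0.69, "y": -2.65, "z": 0.71, "wx": -0.011, "wy": 0, "wz": 0.011, "jaw": 4.0}, {"x": 0.66, "y": -2.66, "z": 0.69, "wx": -0.011, "wy": 0, "wz": 0.011, "jaw": 4.0}, {"x": 0.63, "y": -2.68, "z": 0.66, "wx": -0.011, "wy": 0, "wz": 0.011, "jaw": 4.0}, {"x": 0.6, "y": -2.69, "z": 0.63, "wx": -0.011, "wy": 0, "wz": 0.011, "jaw": 4.0}, {"x": 0, "y": 0, "z": 0, "wx": 0, "wy": 0, "wz": 0, "jaw": 4.0}]}}

```text
clock: 4.07
position: [0.4974, -0.0502, 0.1158]
tool_rot: [0.922, 0.071, 0.38, -0.03]
force: [-0.4, 0.1, -2.1]
gripper_width: 0.0503
gripper_force: 29.7
```

Run:
```python
from h import *
v=rk(-.15,-.045,.126); i=rk(0,-.045,.108);f=rk(0,-.045,.0965)
plan(goal(i,.1497),goal(f,.1497))
```

```text
clock 4.0667 q [-0.36 -0.72  2.41  0.51  0.8   0.82] F [-0.4  0.1 -2.1] w 0.050265618953488994
6 rows, w/row [-0.0008  0.0006  0.0004]
   [1.59, 0.1, 1.94]
   [1.59, 0.1, 1.94]
   [1.59, 0.1, 1.94]
   [1.58, 0.1, 1.95]
   [1.58, 0.1, 1.95]
   [1.58, 0.09, 1.95]
1 rows, w/row [0. 0. 0.]
   [-0.81, 0.0, 0.81]
```

Emit:
{"api": "send_rows", "payload": {"motion": [{"x": 1.59, "y": 0.1, "z": 1.94, "wx": -0.001, "wy": 0, "wz": 0, "jaw": 4.0}, {"x": 1.59, "y": 0.1, "z": 1.94, "wx": -0.001, "wy": 0, "wz": 0, "jaw": 4.0}, {"x": 1.59, "y": 0.1, "z": 1.94, "wx": -0.001, "wy": 0, "wz": 0, "jaw": 4.0}, {"x": 1.58, "y": 0.1, "z": 1.95, "wx": -0.001, "wy": 0, "wz": 0, "jaw": 4.0}, {"x": 0.8, "y": 0.1, "z": 1.0, "wx": -0.001, "wy": 0, "wz": 0, "jaw": 4.0}]}}

```text
clock: 4.48
position: [0.611, -0.0432, 0.1031]
tool_rot: [0.922, 0.069, 0.379, -0.027]
force: [-0.1, -0.4, -2.3]
gripper_width: 0.05
gripper_force: 29.7
```

Run:
```python
from h import *
i=rk(0,-.045,.108);f=rk(0,-.045,.0965)
plan(goal(i,.1497),goal(f,.1497))
```

```text
clock 4.4833 q [-0.24 -0.35  2.22  0.49  0.59  0.87] F [-0.1 -0.4 -2.3] w 0.04995058002489085
2 rows, w/row [0.0019 0.0027 0.0003]
   [1.19, -0.23, 1.38]
   [1.19, -0.23, 1.38]
1 rows, w/row [0. 0. 0.]
   [-0.81, 0.0, 0.81]
```

Emit:
{"api": "send_rows", "payload": {"motion": [{"x": 0.8, "y": -0.1, "z": 0.95, "wx": 0.001, "wy": 0.001, "wz": 0, "jaw": 4.0}, {"x": 0.5, "y": 0, "z": 0.6, "wx": 0.001, "wy": 0.001, "wz": 0, "jaw": 4.0}, {"x": 0, "y": 0, "z": 0, "wx": 0, "wy": 0, "wz": 0, "jaw": 4.0}, {"x": 0, "y": 0, "z": 0, "wx": 0, "wy": 0, "wz": 0, "jaw": 4.0}]}}

```text
clock: 4.82
position: [0.629, -0.0398, 0.1024]
tool_rot: [0.922, 0.069, 0.381, -0.027]
force: [0.1, 0.8, -2.5]
gripper_width: 0.0504
gripper_force: 29.7
```

Run:
```python
from h import *
np.set_printoptions(precision=4,suppress=True)
i=rk(0,-.045,.108);f=rk(0,-.045,.0965)
plan(goal(i,.1497),goal(f,.1497))
p,R,s=now();g=p-.011*R[:,2];print(g,np.arctan2(R[1,2],R[0,2]))
from bench import viewer
I={n:viewer.capture(n)["color"] for n in("side","top")}
c,d=I["top"],I["side"]
print(refine({"side":d},"yellow",np.array([.628,.046,.15]),.03))
print(refine({"side":d},"red",np.array([g[0],g[1],.15]),g[2]-.066))
cv2.imwrite("pics/c5.png",np.hstack([cv2.resize(c[140:220,270:370],None,fx=4,fy=4,interpolation=2),cv2.resize(d[180:280,240:340],None,fx=4,fy=4,interpolation=2)[:320]]))
```

```text
clock 4.8167 q [-0.22 -0.31  2.18  0.49  0.57  0.88] F [ 0.1  0.8 -2.5] w 0.050389965419154324
1 rows, w/row [0.0023 0.0025 0.0004]
   [1.13, -0.38, 1.43]
1 rows, w/row [0. 0. 0.]
   [-0.81, 0.0, 0.81]
[ 0.6213 -0.0409  0.1102] 0.1463956529405835
(array([0.6269, 0.0488, 0.0737]), np.float64(0.0391866415297603))
(array([ 0.6935, -0.1466,  0.5325]), np.float64(1.3763272954403498))
```

View pics/c5.png

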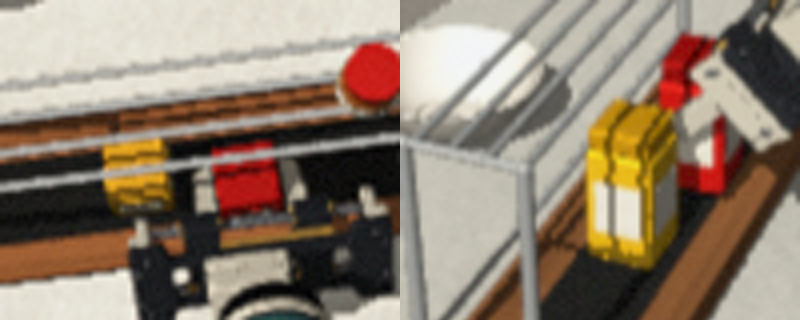

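Top view: yellow at (140,175), red at (245,178) held to its right, with finger clearance between them. I'll finish the move in and lower red.

Emit:
{"api": "send_rows", "payload": {"motion": [{"x": 0.6, "y": -0.2, "z": 0.7, "wx": 0.001, "wy": 0.001, "wz": 0, "jaw": 4.0}, {"x": 0.5, "y": -0.18, "z": 0.7, "wx": 0.001, "wy": 0.001, "wz": 0, "jaw": 4.0}, {"x": -0.25, "y": 0, "z": 0.25, "wx": 0, "wy": 0, "wz": 0, "jaw": 4.0}, {"x": -0.25, "y": 0, "z": 0.25, "wx": 0, "wy": 0, "wz": 0, "jaw": 4.0}, {"x": 0, "y": 0, "z": 0, "wx": 0, "wy": 0, "wz": 0, "jaw": 4.0}]}}

```text
clock: 5.33
position: [0.6461, -0.0331, 0.0929]
tool_rot: [0.921, 0.069, 0.381, -0.028]
force: [-0.7, -0.4, -1.7]
gripper_width: 0.0502
gripper_force: 29.7
```

Run:
```python
from h import *
plan(goal(rk(0,-.045,.0965),.1497))
```

```text
clock 5.3333 q [-0.2  -0.25  2.16  0.5   0.54  0.88] F [-0.7 -0.4 -1.7] w 0.050154393157690734
1 rows, w/row [0.0002 0.0004 0.0006]
   [-0.28, 0.03, 0.31]
```

Emit:
{"api": "send_rows", "payload": {"motion": [{"x": -0.14, "y": 0, "z": 0.14, "wx": 0, "wy": 0, "wz": 0, "jaw": 4.0}, {"x": -0.14, "y": 0, "z": 0.14, "wx": 0, "wy": 0, "wz": 0, "jaw": 4.0}, {"x": 0, "y": 0, "z": 0, "wx": 0, "wy": 0, "wz": 0, "jaw": 4.0}, {"x": 0, "y": 0, "z": 0, "wx": 0, "wy": 0, "wz": 0, "jaw": 4.0}]}}

```text
clock: 5.67
position: [0.6464, -0.0335, 0.0902]
tool_rot: [0.921, 0.069, 0.382, -0.028]
force: [0.6, 0.4, -1.5]
gripper_width: 0.0505
gripper_force: 29.7
```

Emit:
{"api": "send_rows", "payload": {"motion": [{"x": -0.07, "y": 0, "z": 0.07, "wx": 0, "wy": 0, "wz": 0, "jaw": 4.0}, {"x": 0, "y": 0, "z": 0, "wx": 0, "wy": 0, "wz": 0, "jaw": 4.0}, {"x": 0, "y": 0, "z": 0, "wx": 0, "wy": 0, "wz": 0, "jaw": 4.0}]}}

```text
clock: 5.92
position: [0.6465, -0.0334, 0.0894]
tool_rot: [0.921, 0.069, 0.382, -0.028]
force: [0.1, -0.3, -2.0]
gripper_width: 0.0502
gripper_force: 29.7
```

Run:
```python
from h import *
plan(goal(rk(0,-.045,.0965),.1497))
```

```text
clock 5.9167 q [-0.2  -0.25  2.16  0.5   0.53  0.87] F [ 0.1 -0.3 -2. ] w 0.0502208015524034
1 rows, w/row [ 0.0009 -0.0013  0.0006]
   [-0.06, -0.01, 0.03]
```

Emit:
{"api": "send_rows", "payload": {"motion": [{"x": -0.07, "y": 0, "z": 0.07, "wx": 0, "wy": 0, "wz": 0, "jaw": 4.0}, {"x": 0, "y": 0, "z": 0, "wx": 0, "wy": 0, "wz": 0, "jaw": 4.0}, {"x": 0, "y": 0, "z": 0, "wx": 0, "wy": 0, "wz": 0, "jaw": 4.0}]}}

```text
clock: 6.17
position: [0.6469, -0.0335, 0.0892]
tool_rot: [0.921, 0.069, 0.383, -0.028]
force: [-2.8, -1.0, 5.8]
gripper_width: 0.0501
gripper_force: 29.7
```

Emit:
{"api": "send_rows", "payload": {"motion": [{"x": -0.07, "y": 0, "z": 0.07, "wx": 0, "wy": 0, "wz": 0, "jaw": 4.0}, {"x": 0, "y": 0, "z": 0, "wx": 0, "wy": 0, "wz": 0, "jaw": 4.0}, {"x": 0, "y": 0, "z": 0, "wx": 0, "wy": 0, "wz": 0, "jaw": 4.0}]}}

```text
clock: 6.42
position: [0.6473, -0.0337, 0.089]
tool_rot: [0.921, 0.069, 0.383, -0.028]
force: [-6.1, -0.3, 10.9]
gripper_width: 0.0502
gripper_force: 29.8
```

Red touches the board (force is now upward). I'll ease off, open slightly and withdraw along the fingers.

Emit:
{"api": "send_rows", "payload": {"motion": [{"x": 0.07, "y": 0, "z": -0.07, "wx": 0, "wy": 0, "wz": 0, "jaw": 5.2}, {"x": 0, "y": 0, "z": 0, "wx": 0, "wy": 0, "wz": 0, "jaw": 5.5}, {"x": 0, "y": 0, "z": 0, "wx": 0, "wy": 0, "wz": 0, "jaw": 5.9}, {"x": 0, "y": 0, "z": 0, "wx": 0, "wy": 0, "wz": 0, "jaw": 5.9}, {"x": 0, "y": 0, "z": 0, "wx": 0, "wy": 0, "wz": 0, "jaw": 5.9}]}}

```text
clock: 6.83
position: [0.6464, -0.0333, 0.0881]
tool_rot: [0.921, 0.069, 0.382, -0.028]
force: [0.4, -0.3, 0.1]
gripper_width: 0.0589
gripper_force: 0.0
```

Emit:
{"api": "send_rows", "payload": {"motion": [{"x": 0, "y": 0, "z": -1.0, "wx": 0, "wy": 0, "wz": 0, "jaw": 5.9}, {"x": 0, "y": 0, "z": -2.0, "wx": 0, "wy": 0, "wz": 0, "jaw": 5.9}, {"x": 0, "y": 0, "z": -2.5, "wx": 0, "wy": 0, "wz": 0, "jaw": 5.9}, {"x": 0, "y": 0, "z": -2.5, "wx": 0, "wy": 0, "wz": 0, "jaw": 5.9}, {"x": 0, "y": 0, "z": -2.0, "wx": 0, "wy": 0, "wz": 0, "jaw": 5.9}]}}

```text
clock: 7.25
position: [0.5756, -0.0439, 0.1599]
tool_rot: [0.921, 0.069, 0.382, -0.028]
force: [-0.7, 0.1, -0.0]
gripper_width: 0.0593
gripper_force: 0.0
```

Run:
```python
from h import *
np.set_printoptions(precision=4,suppress=True)
from bench import viewer
I={n:viewer.capture(n)["color"] for n in("side","top")}
for n in I:cv2.imwrite(f"pics/{n}1.png",I[n])
for c,q in(("red",rk(0,-.045,0)),("yellow",rk(0,.037,0))):
    for J in (I,{"side":I["side"]},{"top":I["top"]}):
        r,f=refine(J,c,np.array([q[0],q[1],.15]),.03);d=r[:2]-RACK[:2];a=RACK[2]
        print(c,np.cos(a)*d[0]+np.sin(a)*d[1],-np.sin(a)*d[0]+np.cos(a)*d[1],r[2]-a,f)
b=goal([.405,.337,.066],-.45);pre=(b[0]-.10*b[1][:,2],b[1])
p,R,s=now();print(p);m=goal(rk(-.2,.1,.19),-.1)
plan(m,pre,b)
```

```text
red -0.0006318591420924058 -0.04503192073647288 0.06542906032543988 0.3466356732091511
red -0.004374431147438634 -0.0434907864520823 0.22003324328815954 0.23477434679334916
red -0.00033390593904994957 -0.04453672710533464 0.05451415481817598 0.09247076023391813
yellow 0.0016464932712001831 0.0363101538273262 -0.06109147975886546 0.16512741179897247
yellow 0.0009472670041069048 0.03941455732992143 -0.013708711679835894 0.038553232068660175
yellow 0.0008968208591535751 0.03407989544872748 -0.0995692632720812 0.09196461481754516
[ 0.5762 -0.0443  0.1621]
clock 7.35 q [-0.27 -0.52  2.23  0.44  0.73  0.93] F [ 0.2 -0.6 -0.4] w 0.058611918273944075
7 rows, w/row [-0.0249 -0.0008  0.0254]
   [-1.09, -2.05, -1.52]
   [-1.14, -1.98, -1.57]
   [-1.19, -1.91, -1.62]
   [-1.24, -1.84, -1.66]
   [-1.29, -1.77, -1.71]
   [-1.34, -1.69, -1.75]
   [-1.38, -1.61, -1.79]
11 rows, w/row [-0.0225  0.      0.0225]
   [-1.03, -2.52, -0.34]
   [-1.09, -2.48, -0.4]
   [-1.14, -2.45, -0.46]
   [-1.2, -2.41, -0.51]
   [-1.25, -2.37, -0.56]
   [-1.3, -2.33, -0.62]
   [-1.35, -2.29, -0.67]
   [-1.41, -2.24, -0.72]
   [-1.46, -2.19, -0.77]
   [-1.5, -2.14, -0.82]
   [-1.55, -2.09, -0.87]
4 rows, w/row [0. 0. 0.]
   [0.0, -0.0, 2.5]
   [0.0, -0.0, 2.5]
   [0.0, -0.0, 2.5]
   [0.0, -0.0, 2.5]
```

Run:
```python
from h import *
b=goal([.405,.337,.066],-.45);pre=(b[0]-.10*b[1][:,2],b[1])
plan(goal([.49,.13,.23],-.15),pre,step=.032)
```

```text
clock 7.35 q [-0.27 -0.52  2.23  0.44  0.73  0.93] F [ 0.2 -0.6 -0.4] w 0.058611918273944075
7 rows, w/row [-0.03   -0.0008  0.0304]
   [0.09, -2.61, -1.14]
   [0.01, -2.58, -1.21]
   [-0.06, -2.54, -1.29]
   [-0.14, -2.5, -1.37]
   [-0.22, -2.45, -1.44]
   [-0.29, -2.4, -1.51]
   [-0.37, -2.34, -1.58]
10 rows, w/row [-0.0212  0.      0.0212]
   [-1.95, -2.11, -0.63]
   [-2.0, -2.05, -0.68]
   [-2.04, -1.99, -0.72]
   [-2.08, -1.93, -0.76]
   [-2.12, -1.87, -0.8]
   [-2.16, -1.81, -0.84]
   [-2.2, -1.74, -0.88]
   [-2.23, -1.68, -0.92]
   [-2.27, -1.61, -0.95]
   [-2.3, -1.54, -0.98]
```

Emit:
{"api": "send_rows", "payload": {"motion": [{"x": 0.09, "y": -2.61, "z": -1.14, "wx": -0.03, "wy": 0, "wz": 0.03, "jaw": 9.3}, {"x": 0.0, "y": -2.58, "z": -1.21, "wx": -0.03, "wy": 0, "wz": 0.03, "jaw": 9.3}, {"x": -0.06, "y": -2.54, "z": -1.29, "wx": -0.03, "wy": 0, "wz": 0.03, "jaw": 9.3}, {"x": -0.14, "y": -2.5, "z": -1.37, "wx": -0.03, "wy": 0, "wz": 0.03, "jaw": 9.3}, {"x": -0.22, "y": -2.45, "z": -1.44, "wx": -0.03, "wy": 0, "wz": 0.03, "jaw": 9.3}]}}

```text
clock: 7.77
position: [0.5248, 0.0682, 0.1969]
tool_rot: [0.924, -0.019, 0.382, 0.008]
force: [0.2, -0.3, -0.3]
gripper_width: 0.0879
gripper_force: 0.0
```

Emit:
{"api": "send_rows", "payload": {"motion": [{"x": -0.29, "y": -2.4, "z": -1.51, "wx": -0.03, "wy": 0, "wz": 0.03, "jaw": 9.3}, {"x": -0.37, "y": -2.34, "z": -1.58, "wx": -0.03, "wy": 0, "wz": 0.03, "jaw": 9.3}, {"x": -1.95, "y": -2.11, "z": -0.63, "wx": -0.021, "wy": 0, "wz": 0.021, "jaw": 9.3}, {"x": -2.0, "y": -2.05, "z": -0.68, "wx": -0.021, "wy": 0, "wz": 0.021, "jaw": 9.3}, {"x": -2.04, "y": -1.99, "z": -0.72, "wx": -0.021, "wy": 0, "wz": 0.021, "jaw": 9.3}]}}

```text
clock: 8.18
position: [0.4543, 0.1866, 0.1853]
tool_rot: [0.919, -0.097, 0.38, 0.041]
force: [0.2, 0.8, -0.0]
gripper_width: 0.0931
gripper_force: 0.0
```

Run:
```python
from h import *
b=goal([.405,.337,.066],-.45);pre=(b[0]-.10*b[1][:,2],b[1])
plan(pre,step=.032)
```

```text
clock 8.1833 q [ 0.67 -0.64  2.26 -0.67  1.07  2.64] F [ 0.2  0.8 -0. ] w 0.09305256076474216
7 rows, w/row [-0.0239  0.0003  0.0243]
   [-1.99, -2.17, -0.85]
   [-2.04, -2.1, -0.9]
   [-2.09, -2.02, -0.95]
   [-2.14, -1.95, -1.0]
   [-2.19, -1.87, -1.05]
   [-2.23, -1.79, -1.09]
   [-2.27, -1.71, -1.13]
```

Joint 6 would run into its limit here, so I'll make the equivalent half-turn about the tool's z first.

Emit:
{"api": "send_rows", "payload": {"motion": [{"x": 0, "y": 0, "z": 0, "wx": 0, "wy": 0, "wz": -0.12, "jaw": 9.3}, {"x": 0, "y": 0, "z": 0, "wx": 0, "wy": 0, "wz": -0.12, "jaw": 9.3}, {"x": 0, "y": 0, "z": 0, "wx": 0, "wy": 0, "wz": -0.12, "jaw": 9.3}, {"x": 0, "y": 0, "z": 0, "wx": 0, "wy": 0, "wz": -0.12, "jaw": 9.3}, {"x": 0, "y": 0, "z": 0, "wx": 0, "wy": 0, "wz": -0.12, "jaw": 9.3}]}}

```text
clock: 8.6
position: [0.4551, 0.1857, 0.1847]
tool_rot: [0.907, 0.183, 0.349, 0.152]
force: [0.1, -0.9, -0.5]
gripper_width: 0.0928
gripper_force: 0.0
```

Emit:
{"api": "send_rows", "payload": {"motion": [{"x": 0, "y": 0, "z": 0, "wx": 0, "wy": 0, "wz": -0.12, "jaw": 9.3}, {"x": 0, "y": 0, "z": 0, "wx": 0, "wy": 0, "wz": -0.12, "jaw": 9.3}, {"x": 0, "y": 0, "z": 0, "wx": 0, "wy": 0, "wz": -0.12, "jaw": 9.3}, {"x": 0, "y": 0, "z": 0, "wx": 0, "wy": 0, "wz": -0.12, "jaw": 9.3}, {"x": 0, "y": 0, "z": 0, "wx": 0, "wy": 0, "wz": -0.12, "jaw": 9.3}]}}

```text
clock: 9.02
position: [0.4552, 0.1855, 0.1847]
tool_rot: [0.812, 0.442, 0.288, 0.248]
force: [-0.5, 0.1, -0.3]
gripper_width: 0.0929
gripper_force: 0.0
```

Emit:
{"api": "send_rows", "payload": {"motion": [{"x": 0, "y": 0, "z": 0, "wx": 0, "wy": 0, "wz": -0.12, "jaw": 9.3}, {"x": 0, "y": 0, "z": 0, "wx": 0, "wy": 0, "wz": -0.12, "jaw": 9.3}, {"x": 0, "y": 0, "z": 0, "wx": 0, "wy": 0, "wz": -0.12, "jaw": 9.3}, {"x": 0, "y": 0, "z": 0, "wx": 0, "wy": 0, "wz": -0.12, "jaw": 9.3}, {"x": 0, "y": 0, "z": 0, "wx": 0, "wy": 0, "wz": -0.12, "jaw": 9.3}]}}

```text
clock: 9.43
position: [0.4552, 0.1855, 0.1848]
tool_rot: [0.645, 0.662, 0.202, 0.323]
force: [0.4, -0.1, -0.3]
gripper_width: 0.093
gripper_force: 0.0
```

Emit:
{"api": "send_rows", "payload": {"motion": [{"x": 0, "y": 0, "z": 0, "wx": 0, "wy": 0, "wz": -0.12, "jaw": 9.3}, {"x": 0, "y": 0, "z": 0, "wx": 0, "wy": 0, "wz": -0.12, "jaw": 9.3}, {"x": 0, "y": 0, "z": 0, "wx": 0, "wy": 0, "wz": -0.12, "jaw": 9.3}, {"x": 0, "y": 0, "z": 0, "wx": 0, "wy": 0, "wz": -0.12, "jaw": 9.3}, {"x": 0, "y": 0, "z": 0, "wx": 0, "wy": 0, "wz": -0.12, "jaw": 9.3}]}}

```text
clock: 9.85
position: [0.4552, 0.1855, 0.1848]
tool_rot: [0.421, 0.823, 0.098, 0.368]
force: [1.1, -0.9, 0.7]
gripper_width: 0.0929
gripper_force: 0.0
```

Emit:
{"api": "send_rows", "payload": {"motion": [{"x": 0, "y": 0, "z": 0, "wx": 0, "wy": 0, "wz": -0.12, "jaw": 9.3}, {"x": 0, "y": 0, "z": 0, "wx": 0, "wy": 0, "wz": -0.12, "jaw": 9.3}, {"x": 0, "y": 0, "z": 0, "wx": 0, "wy": 0, "wz": -0.12, "jaw": 9.3}, {"x": 0, "y": 0, "z": 0, "wx": 0, "wy": 0, "wz": -0.12, "jaw": 9.3}, {"x": 0, "y": 0, "z": 0, "wx": 0, "wy": 0, "wz": -0.12, "jaw": 9.3}]}}

```text
clock: 10.27
position: [0.4552, 0.1855, 0.1848]
tool_rot: [0.159, 0.911, -0.015, 0.38]
force: [0.2, 0.2, 0.2]
gripper_width: 0.0928
gripper_force: 0.0
```

```bash
cat >> h.py <<'E'
F=np.diag([-1.,-1,1])
def flip(g): return g[0],g[1]@F
E
python3 - <<'E'
from h import *
b=flip(goal([.405,.337,.066],-.45));pre=(b[0]-.10*b[1][:,2],b[1])
plan(pre,step=.032)
E
```

```text
clock 10.2667 q [ 0.66 -0.64  2.26 -0.67  1.06 -0.37] F [0.2 0.2 0.2] w 0.0927892385839537
7 rows, w/row [ 0.0238 -0.0022  0.0052]
   [2.27, 1.89, -0.86]
   [2.28, 1.86, -0.91]
   [2.29, 1.83, -0.96]
   [2.3, 1.79, -1.01]
   [2.3, 1.75, -1.06]
   [2.31, 1.72, -1.1]
   [2.32, 1.68, -1.15]
```

Emit:
{"api": "send_rows", "payload": {"motion": [{"x": 2.27, "y": 1.89, "z": -0.86, "wx": 0.024, "wy": -0.002, "wz": 0.005, "jaw": 9.3}, {"x": 2.28, "y": 1.86, "z": -0.91, "wx": 0.024, "wy": -0.002, "wz": 0.005, "jaw": 9.3}, {"x": 2.29, "y": 1.83, "z": -0.96, "wx": 0.024, "wy": -0.002, "wz": 0.005, "jaw": 9.3}, {"x": 2.3, "y": 1.79, "z": -1.01, "wx": 0.024, "wy": -0.002, "wz": 0.005, "jaw": 9.3}, {"x": 2.3, "y": 1.75, "z": -1.06, "wx": 0.024, "wy": -0.002, "wz": 0.005, "jaw": 9.3}]}}

```text
clock: 10.68
position: [0.3784, 0.315, 0.145]
tool_rot: [0.195, 0.904, -0.065, 0.375]
force: [0.5, -0.5, 0.3]
gripper_width: 0.0932
gripper_force: 0.0
```

Emit:
{"api": "send_rows", "payload": {"motion": [{"x": 2.31, "y": 1.72, "z": -1.1, "wx": 0.024, "wy": -0.002, "wz": 0.005, "jaw": 9.3}, {"x": 2.32, "y": 1.68, "z": -1.15, "wx": 0.024, "wy": -0.002, "wz": 0.005, "jaw": 9.3}, {"x": 0, "y": 0, "z": 0, "wx": 0, "wy": 0, "wz": 0, "jaw": 9.3}, {"x": 0, "y": 0, "z": 0, "wx": 0, "wy": 0, "wz": 0, "jaw": 9.3}]}}

```text
clock: 11.02
position: [0.3486, 0.3661, 0.1284]
tool_rot: [0.207, 0.901, -0.086, 0.372]
force: [0.6, -0.4, -0.5]
gripper_width: 0.0933
gripper_force: 0.0
```

Run:
```python
from h import *
np.set_printoptions(precision=4,suppress=True)
b=flip(goal([.405,.337,.066],-.45));pre=(b[0]-.10*b[1][:,2],b[1])
plan(pre,b)
from bench import viewer
c=viewer.capture("top")["color"];d=viewer.capture("side")["color"]
cv2.imwrite("pics/c6.png",np.hstack([cv2.resize(c[200:300,160:260],None,fx=4,fy=4,interpolation=2),cv2.resize(d[280:380,270:370],None,fx=4,fy=4,interpolation=2)]))
```

```text
clock 11.0167 q [ 1.18 -0.19  2.05 -0.79  1.41  0.24] F [ 0.6 -0.4 -0.5] w 0.09326112060458626
1 rows, w/row [-0.0022 -0.0017 -0.0008]
   [-0.07, -0.17, -0.01]
4 rows, w/row [0. 0. 0.]
   [-0.0, 0.0, 2.5]
   [-0.0, 0.0, 2.5]
   [-0.0, 0.0, 2.5]
   [-0.0, 0.0, 2.5]
```

View pics/c6.png

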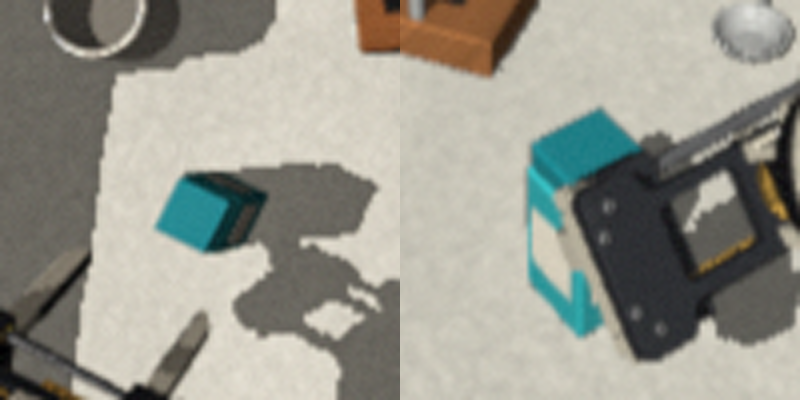

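Fingertips at (90,250) and (205,318) straddle the line to the blue tin at (195,212). I'll advance and grip.

Emit:
{"api": "send_rows", "payload": {"motion": [{"x": -0.07, "y": -0.17, "z": 2.5, "wx": -0.002, "wy": -0.002, "wz": 0, "jaw": 9.3}, {"x": 0, "y": 0, "z": 2.5, "wx": 0, "wy": 0, "wz": 0, "jaw": 9.3}, {"x": 0, "y": 0, "z": 2.5, "wx": 0, "wy": 0, "wz": 0, "jaw": 9.3}, {"x": 0, "y": 0, "z": 2.5, "wx": 0, "wy": 0, "wz": 0, "jaw": 9.3}, {"x": 0, "y": 0, "z": 0, "wx": 0, "wy": 0, "wz": 0, "jaw": 9.3}]}}

```text
clock: 11.53
position: [0.414, 0.3289, 0.0576]
tool_rot: [0.209, 0.9, -0.086, 0.373]
force: [0.4, -0.8, -1.3]
gripper_width: 0.0933
gripper_force: 0.0
```

Emit:
{"api": "send_rows", "payload": {"motion": [{"x": 0, "y": 0, "z": 0, "wx": 0, "wy": 0, "wz": 0, "jaw": 6.5}, {"x": 0, "y": 0, "z": 0, "wx": 0, "wy": 0, "wz": 0, "jaw": 6.0}, {"x": 0, "y": 0, "z": 0, "wx": 0, "wy": 0, "wz": 0, "jaw": 5.5}, {"x": 0, "y": 0, "z": 0, "wx": 0, "wy": 0, "wz": 0, "jaw": 5.0}, {"x": 0, "y": 0, "z": 0, "wx": 0, "wy": 0, "wz": 0, "jaw": 4.5}], "grip_force": 20}}

```text
clock: 11.95
position: [0.4126, 0.3327, 0.0609]
tool_rot: [0.209, 0.9, -0.084, 0.374]
force: [0.4, -0.4, 0.6]
gripper_width: 0.0642
gripper_force: 0.0
```

Emit:
{"api": "send_rows", "payload": {"motion": [{"x": 0, "y": 0, "z": 0, "wx": 0, "wy": 0, "wz": 0, "jaw": 4.0}, {"x": 0, "y": 0, "z": 0, "wx": 0, "wy": 0, "wz": 0, "jaw": 4.0}, {"x": 0, "y": 0, "z": 0, "wx": 0, "wy": 0, "wz": 0, "jaw": 4.0}], "grip_force": 30}}

```text
clock: 12.2
position: [0.4127, 0.3325, 0.0605]
tool_rot: [0.209, 0.9, -0.084, 0.374]
force: [-0.7, 1.4, 2.4]
gripper_width: 0.0498
gripper_force: 29.9
```

Run:
```python
from h import *
b=flip(goal([.405,.337,.066],-.45))
p,R,s=now();print(p-.011*R[:,2])
plan(b)
```

```text
[0.40570888 0.33588598 0.06825774]
clock 12.2 q [ 1.03 -0.12  2.11 -0.85  1.22  0.25] F [-0.7  1.4  2.4] w 0.04978772789999277
1 rows, w/row [ 0.0009  0.0007 -0.0059]
   [0.24, 0.07, 0.08]
```

Run:
```python
from h import *
p,R,s=now()
plan((p+[0,0,.065],R),flip(goal(rk(-.13,.115,.132),.1497)),step=.03)
```

```text
clock 12.2 q [ 1.03 -0.12  2.11 -0.85  1.22  0.25] F [-0.7  1.4  2.4] w 0.04978772789999277
3 rows, w/row [0. 0. 0.]
   [-1.53, 0.01, -1.53]
   [-1.53, 0.01, -1.53]
   [-1.53, 0.01, -1.53]
9 rows, w/row [-0.047   0.0002 -0.0477]
   [-1.35, -1.87, 1.36]
   [-1.26, -2.0, 1.27]
   [-1.16, -2.11, 1.17]
   [-1.06, -2.22, 1.07]
   [-0.95, -2.31, 0.96]
   [-0.84, -2.4, 0.85]
   [-0.72, -2.47, 0.74]
   [-0.6, -2.54, 0.62]
   [-0.48, -2.59, 0.5]
```

Emit:
{"api": "send_rows", "payload": {"motion": [{"x": -0.8, "y": 0, "z": -0.8, "wx": 0, "wy": 0, "wz": 0, "jaw": 4.0}, {"x": -1.53, "y": 0, "z": -1.53, "wx": 0, "wy": 0, "wz": 0, "jaw": 4.0}, {"x": -1.53, "y": 0, "z": -1.53, "wx": 0, "wy": 0, "wz": 0, "jaw": 4.0}, {"x": -0.8, "y": 0, "z": -0.8, "wx": 0, "wy": 0, "wz": 0, "jaw": 4.0}, {"x": 0, "y": 0, "z": 0, "wx": 0, "wy": 0, "wz": 0, "jaw": 4.0}]}}

```text
clock: 12.62
position: [0.4131, 0.3327, 0.129]
tool_rot: [0.209, 0.9, -0.083, 0.374]
force: [0.3, 0.4, -3.2]
gripper_width: 0.0502
gripper_force: 29.9
```

Run:
```python
from h import *
plan(flip(goal(rk(-.13,.115,.132),.1497)),rot=.0435)
```

```text
clock 12.6167 q [ 1.03 -0.21  2.06 -0.82  1.31  0.15] F [ 0.3  0.4 -3.2] w 0.05023815655818272
14 rows, w/row [-0.0301  0.0002 -0.0309]
   [-0.85, -1.21, 0.89]
   [-0.81, -1.26, 0.85]
   [-0.77, -1.31, 0.81]
   [-0.73, -1.35, 0.77]
   [-0.69, -1.4, 0.73]
   [-0.65, -1.44, 0.69]
   [-0.6, -1.48, 0.64]
   [-0.56, -1.52, 0.6]
   [-0.51, -1.55, 0.55]
   [-0.46, -1.58, 0.5]
   [-0.41, -1.61, 0.46]
   [-0.36, -1.63, 0.41]
   [-0.31, -1.66, 0.36]
   [-0.26, -1.67, 0.31]
```

Emit:
{"api": "send_rows", "payload": {"motion": [{"x": -0.85, "y": -1.21, "z": 0.89, "wx": -0.03, "wy": 0, "wz": -0.031, "jaw": 4.0}, {"x": -0.81, "y": -1.26, "z": 0.85, "wx": -0.03, "wy": 0, "wz": -0.031, "jaw": 4.0}, {"x": -0.77, "y": -1.31, "z": 0.81, "wx": -0.03, "wy": 0, "wz": -0.031, "jaw": 4.0}, {"x": -0.73, "y": -1.35, "z": 0.77, "wx": -0.03, "wy": 0, "wz": -0.031, "jaw": 4.0}, {"x": -0.69, "y": -1.4, "z": 0.73, "wx": -0.03, "wy": 0, "wz": -0.031, "jaw": 4.0}]}}

```text
clock: 13.03
position: [0.4409, 0.2499, 0.123]
tool_rot: [0.109, 0.917, -0.046, 0.38]
force: [0.7, 0.4, -4.5]
gripper_width: 0.0503
gripper_force: 29.9
```

Emit:
{"api": "send_rows", "payload": {"motion": [{"x": -0.65, "y": -1.44, "z": 0.69, "wx": -0.03, "wy": 0, "wz": -0.031, "jaw": 4.0}, {"x": -0.6, "y": -1.48, "z": 0.64, "wx": -0.03, "wy": 0, "wz": -0.031, "jaw": 4.0}, {"x": -0.56, "y": -1.52, "z": 0.6, "wx": -0.03, "wy": 0, "wz": -0.031, "jaw": 4.0}, {"x": -0.51, "y": -1.55, "z": 0.55, "wx": -0.03, "wy": 0, "wz": -0.031, "jaw": 4.0}, {"x": -0.46, "y": -1.58, "z": 0.5, "wx": -0.03, "wy": 0, "wz": -0.031, "jaw": 4.0}]}}

```text
clock: 13.45
position: [0.4697, 0.1687, 0.1219]
tool_rot: [0.009, 0.924, -0.006, 0.383]
force: [0.1, -0.4, -3.6]
gripper_width: 0.0502
gripper_force: 29.9
```

Emit:
{"api": "send_rows", "payload": {"motion": [{"x": -0.41, "y": -1.61, "z": 0.46, "wx": -0.03, "wy": 0, "wz": -0.031, "jaw": 4.0}, {"x": -0.36, "y": -1.63, "z": 0.41, "wx": -0.03, "wy": 0, "wz": -0.031, "jaw": 4.0}, {"x": -0.31, "y": -1.66, "z": 0.36, "wx": -0.03, "wy": 0, "wz": -0.031, "jaw": 4.0}, {"x": -0.26, "y": -1.67, "z": 0.31, "wx": -0.03, "wy": 0, "wz": -0.031, "jaw": 4.0}, {"x": 0, "y": 0, "z": 0, "wx": 0, "wy": 0, "wz": 0, "jaw": 4.0}]}}

```text
clock: 13.87
position: [0.4924, 0.1043, 0.1205]
tool_rot: [-0.068, 0.922, 0.023, 0.381]
force: [0.4, -0.9, -4.2]
gripper_width: 0.0502
gripper_force: 30.0
```

Run:
```python
from h import *
plan(flip(goal(rk(-.10,.115,.122),.1497)),flip(goal(rk(0,.115,.110),.1497)),rot=.043,step=.022)
```

```text
clock 13.8667 q [ 0.17 -0.75  2.42 -0.04  0.69 -1.52] F [ 0.4 -0.9 -4.2] w 0.050163140880396986
2 rows, w/row [-0.005  -0.0013  0.0012]
   [-0.9, 0.06, 1.34]
   [-0.9, 0.05, 1.34]
5 rows, w/row [0. 0. 0.]
   [-1.24, 0.0, 1.58]
   [-1.24, 0.0, 1.58]
   [-1.24, 0.0, 1.58]
   [-1.24, 0.0, 1.58]
   [-1.24, 0.0, 1.58]
```

Emit:
{"api": "send_rows", "payload": {"motion": [{"x": -0.9, "y": 0.06, "z": 1.34, "wx": -0.005, "wy": -0.001, "wz": 0.001, "jaw": 4.0}, {"x": -0.9, "y": 0.05, "z": 1.34, "wx": -0.005, "wy": -0.001, "wz": 0.001, "jaw": 4.0}, {"x": -1.24, "y": 0, "z": 1.58, "wx": 0, "wy": 0, "wz": 0, "jaw": 4.0}, {"x": -1.24, "y": 0, "z": 1.58, "wx": 0, "wy": 0, "wz": 0, "jaw": 4.0}, {"x": 0, "y": 0, "z": 0, "wx": 0, "wy": 0, "wz": 0, "jaw": 4.0}]}}

```text
clock: 14.28
position: [0.5641, 0.1194, 0.1085]
tool_rot: [-0.068, 0.922, 0.03, 0.38]
force: [0.6, 0.7, -3.6]
gripper_width: 0.0496
gripper_force: 30.0
```

Run:
```python
from h import *
plan(flip(goal(rk(0,.115,.110),.1497)),step=.022)
```

```text
clock 14.2833 q [ 0.17 -0.48  2.3  -0.03  0.55 -1.53] F [ 0.6  0.7 -3.6] w 0.049640748390212944
3 rows, w/row [ 0.0002 -0.001  -0.0013]
   [-1.24, -0.11, 1.52]
   [-1.24, -0.11, 1.53]
   [-1.23, -0.11, 1.53]
```

Emit:
{"api": "send_rows", "payload": {"motion": [{"x": -1.24, "y": -0.11, "z": 1.52, "wx": 0, "wy": -0.001, "wz": -0.001, "jaw": 4.0}, {"x": -1.24, "y": -0.11, "z": 1.53, "wx": 0, "wy": -0.001, "wz": -0.001, "jaw": 4.0}, {"x": 0, "y": 0, "z": 0, "wx": 0, "wy": 0, "wz": 0, "jaw": 4.0}]}}

```text
clock: 14.53
position: [0.6029, 0.123, 0.1052]
tool_rot: [-0.069, 0.921, 0.029, 0.382]
force: [0.5, -0.6, -3.6]
gripper_width: 0.05
gripper_force: 30.0
```

Run:
```python
from h import *
plan(flip(goal(rk(0,.115,.110),.1497)),flip(goal(rk(0,.115,.0985),.1497)),step=.022)
from bench import viewer
c=viewer.capture("top")["color"];d=viewer.capture("side")["color"]
cv2.imwrite("pics/c7.png",np.hstack([cv2.resize(c[145:225,230:330],None,fx=4,fy=4,interpolation=2),cv2.resize(d[195:275,240:340],None,fx=4,fy=4,interpolation=2)]))
```

```text
clock 14.5333 q [ 0.16 -0.37  2.23 -0.02  0.5  -1.54] F [ 0.5 -0.6 -3.6] w 0.04997253917898651
1 rows, w/row [ 0.001   0.0003 -0.0014]
   [-1.18, -0.11, 1.6]
1 rows, w/row [0. 0. 0.]
   [0.81, 0.0, 0.81]
```

View pics/c7.png

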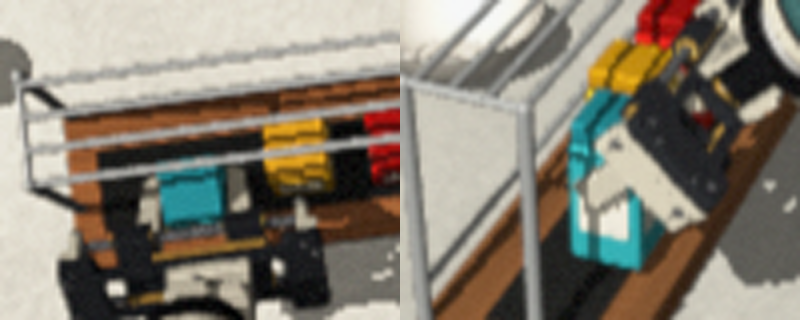

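Blue is held left of yellow: the finger at (240,190) is clear of yellow's edge at (265,150), and the gripper is clear of the left upright. I'll finish the move in and lower it.

Emit:
{"api": "send_rows", "payload": {"motion": [{"x": -0.6, "y": -0.06, "z": 0.8, "wx": 0, "wy": 0, "wz": -0.001, "jaw": 4.0}, {"x": -0.58, "y": -0.05, "z": 0.8, "wx": 0, "wy": 0, "wz": 0, "jaw": 4.0}, {"x": 0.3, "y": 0, "z": 0.3, "wx": 0, "wy": 0, "wz": 0, "jaw": 4.0}, {"x": 0.25, "y": 0, "z": 0.25, "wx": 0, "wy": 0, "wz": 0, "jaw": 4.0}, {"x": 0, "y": 0, "z": 0, "wx": 0, "wy": 0, "wz": 0, "jaw": 4.0}]}}

```text
clock: 15.05
position: [0.6202, 0.1244, 0.0946]
tool_rot: [-0.069, 0.921, 0.029, 0.382]
force: [-0.8, -1.0, -3.9]
gripper_width: 0.05
gripper_force: 30.0
```

Run:
```python
from h import *
plan(flip(goal(rk(0,.115,.0985),.1497)))
```

```text
clock 15.05 q [ 0.16 -0.31  2.2  -0.01  0.46 -1.55] F [-0.8 -1.  -3.9] w 0.050037950466012816
1 rows, w/row [0.0012 0.0006 0.0004]
   [0.11, 0.01, 0.44]
```

Emit:
{"api": "send_rows", "payload": {"motion": [{"x": 0.0, "y": 0, "z": 0.2, "wx": 0.001, "wy": 0, "wz": 0, "jaw": 4.0}, {"x": 0.06, "y": 0, "z": 0.17, "wx": 0, "wy": 0, "wz": 0, "jaw": 4.0}, {"x": 0, "y": 0, "z": 0, "wx": 0, "wy": 0, "wz": 0, "jaw": 4.0}, {"x": 0, "y": 0, "z": 0, "wx": 0, "wy": 0, "wz": 0, "jaw": 4.0}]}}

```text
clock: 15.38
position: [0.6235, 0.1247, 0.0932]
tool_rot: [-0.069, 0.921, 0.029, 0.383]
force: [0.3, -0.7, -3.7]
gripper_width: 0.0502
gripper_force: 30.0
```

Emit:
{"api": "send_rows", "payload": {"motion": [{"x": 0.07, "y": 0, "z": 0.07, "wx": 0, "wy": 0, "wz": 0, "jaw": 4.0}, {"x": 0, "y": 0, "z": 0, "wx": 0, "wy": 0, "wz": 0, "jaw": 4.0}, {"x": 0, "y": 0, "z": 0, "wx": 0, "wy": 0, "wz": 0, "jaw": 4.0}]}}

```text
clock: 15.63
position: [0.6236, 0.1247, 0.0921]
tool_rot: [-0.069, 0.921, 0.029, 0.383]
force: [0.1, -0.6, -3.8]
gripper_width: 0.0498
gripper_force: 30.0
```

Run:
```python
from h import *
plan(flip(goal(rk(0,.115,.0985),.1497)))
```

```text
clock 15.6333 q [ 0.16 -0.3   2.2  -0.02  0.45 -1.55] F [ 0.1 -0.6 -3.8] w 0.049795698465634294
1 rows, w/row [0.0001 0.0027 0.0005]
   [0.18, 0.03, 0.02]
```

Emit:
{"api": "send_rows", "payload": {"motion": [{"x": 0.08, "y": 0, "z": 0.06, "wx": 0, "wy": 0.002, "wz": 0, "jaw": 4.0}, {"x": 0, "y": 0, "z": 0, "wx": 0, "wy": 0, "wz": 0, "jaw": 4.0}, {"x": 0, "y": 0, "z": 0, "wx": 0, "wy": 0, "wz": 0, "jaw": 4.0}]}}

```text
clock: 15.88
position: [0.6235, 0.1247, 0.0911]
tool_rot: [-0.069, 0.921, 0.029, 0.382]
force: [0.1, -1.0, -4.5]
gripper_width: 0.0497
gripper_force: 30.0
```

Emit:
{"api": "send_rows", "payload": {"motion": [{"x": 0.06, "y": 0, "z": 0.06, "wx": 0, "wy": 0, "wz": 0, "jaw": 4.0}, {"x": 0, "y": 0, "z": 0, "wx": 0, "wy": 0, "wz": 0, "jaw": 4.0}, {"x": 0, "y": 0, "z": 0, "wx": 0, "wy": 0, "wz": 0, "jaw": 4.0}]}}

```text
clock: 16.13
position: [0.6237, 0.1247, 0.0906]
tool_rot: [-0.069, 0.921, 0.029, 0.382]
force: [0.6, -1.3, -1.7]
gripper_width: 0.0503
gripper_force: 30.0
```

Blue is touching the board, so I'll press slightly more, release and withdraw.

Emit:
{"api": "send_rows", "payload": {"motion": [{"x": 0.05, "y": 0, "z": 0.05, "wx": 0, "wy": 0, "wz": 0, "jaw": 4.0}, {"x": 0, "y": 0, "z": 0, "wx": 0, "wy": 0, "wz": 0, "jaw": 4.0}, {"x": 0, "y": 0, "z": 0, "wx": 0, "wy": 0, "wz": 0, "jaw": 5.2}, {"x": 0, "y": 0, "z": 0, "wx": 0, "wy": 0, "wz": 0, "jaw": 5.5}, {"x": 0, "y": 0, "z": 0, "wx": 0, "wy": 0, "wz": 0, "jaw": 5.8}]}}

```text
clock: 16.55
position: [0.6235, 0.1247, 0.0896]
tool_rot: [-0.069, 0.921, 0.029, 0.382]
force: [-0.1, -0.2, -0.0]
gripper_width: 0.0566
gripper_force: 0.0
```

Emit:
{"api": "send_rows", "payload": {"motion": [{"x": 0, "y": 0, "z": 0, "wx": 0, "wy": 0, "wz": 0, "jaw": 5.8}, {"x": 0, "y": 0, "z": 0, "wx": 0, "wy": 0, "wz": 0, "jaw": 5.8}, {"x": 0, "y": 0, "z": -1.0, "wx": 0, "wy": 0, "wz": 0, "jaw": 5.8}, {"x": 0, "y": 0, "z": -2.0, "wx": 0, "wy": 0, "wz": 0, "jaw": 5.8}, {"x": 0, "y": 0, "z": -2.5, "wx": 0, "wy": 0, "wz": 0, "jaw": 5.8}]}}

```text
clock: 16.97
position: [0.5843, 0.1188, 0.1272]
tool_rot: [-0.069, 0.922, 0.029, 0.381]
force: [-0.3, -0.9, -0.5]
gripper_width: 0.0579
gripper_force: 0.0
```

Emit:
{"api": "send_rows", "payload": {"motion": [{"x": 0, "y": 0, "z": -2.5, "wx": 0, "wy": 0, "wz": 0, "jaw": 5.8}, {"x": 0, "y": 0, "z": -2.5, "wx": 0, "wy": 0, "wz": 0, "jaw": 5.8}, {"x": 0, "y": 0, "z": -2.5, "wx": 0, "wy": 0, "wz": 0, "jaw": 5.8}, {"x": 0, "y": 0, "z": -2.5, "wx": 0, "wy": 0, "wz": 0, "jaw": 5.8}, {"x": 0, "y": 0, "z": 0, "wx": 0, "wy": 0, "wz": 0, "jaw": 5.8}]}}

```text
clock: 17.38
position: [0.5142, 0.1083, 0.2039]
tool_rot: [-0.069, 0.92, 0.029, 0.385]
force: [0.9, 0.3, 2.1]
gripper_width: 0.0579
gripper_force: 0.0
```

Run:
```python
from h import *
np.set_printoptions(precision=4,suppress=True)
from bench import viewer
I={n:viewer.capture(n)["color"] for n in("side","top")}
for n in I:cv2.imwrite(f"pics/{n}2.png",I[n])
a=RACK[2]
for c,q in(("blue",rk(0,.115,0)),("red",rk(0,-.045,0)),("yellow",rk(0,.037,0))):
    for J in (I,{"side":I["side"]},{"top":I["top"]}):
        r,f=refine(J,c,np.array([q[0],q[1],.15]),.03);d=r[:2]-RACK[:2]
        print(c,list(J),np.round([np.cos(a)*d[0]+np.sin(a)*d[1],-np.sin(a)*d[0]+np.cos(a)*d[1],r[2]-a,f],4))
p,R,s=now();print(p,s["force"])
# bystander check: changed pixels vs start, outside arm
```

```text
blue ['side', 'top'] [-0.0014  0.118   0.0946  1.0479]
blue ['side'] [-0.0014  0.1194  0.1076  0.058 ]
blue ['top'] [-0.005   0.1185  0.2147  0.9689]
red ['side', 'top'] [-0.0009 -0.0441  0.0796  0.3441]
red ['side'] [-0.0041 -0.0431  0.205   0.2315]
red ['top'] [-0.0003 -0.0445  0.0481  0.0915]
yellow ['side', 'top'] [0.0005 0.0348 0.0064 0.3468]
yellow ['side'] [-0.0009  0.0378  0.0953  0.2308]
yellow ['top'] [ 0.0008  0.0342 -0.1008  0.0972]
[0.5152 0.1084 0.2001] [-0.1484 -0.7259 -0.9671]
```

Run:
```python
import cv2,numpy as np
R={"top":{"mug":(170,185,205,215),"apple":(195,148,222,175),"jar":(443,200,472,224),"bottle":(420,150,462,182),"spice":(352,148,376,168),"spoon":(272,238,336,262),"yel":(295,174,315,194)},
"side":{"mug":(195,308,252,366),"apple":(183,282,218,316),"spice":(303,134,322,160)}}
for n in R:
    a,b=[cv2.GaussianBlur(cv2.imread(f"pics/{n}{k}.png"),(3,3),0).astype(int) for k in(0,2)]
    for o,(x,y,X,Y) in R[n].items(): print(n,o,(np.abs(a-b)[y:Y,x:X].max(2)>40).mean().round(3))
```

```text
top mug 0.0
top apple 0.0
top jar 0.0
top bottle 0.0
top spice 0.0
top spoon 0.557
top yel 0.0
side mug 0.0
side apple 0.0
side spice 0.0
```

Run:
```python
import cv2,numpy as np
a,b=[cv2.imread(f"pics/side{k}.png").astype(int) for k in(0,2)]
print((np.abs(a-b)[248:298,346:380].max(2)>40).mean())
from bench import workorder
print(workorder.job_done())
```

```text
0.047058823529411764
the job is handed in; nothing more can be done
None
```

I put the red and turquoise tins back on the lower shelf either side of the yellow one and handed the job in at about 17.5 s. The gaps are roughly 30 mm. The final camera check was numerical because my picture views were used up: it put the tins within about 2 mm of the middle line but couldn't confirm how square they stand. The other kitchen things appear unmoved, though the arm partly hid the spoon from above.

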